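Fetch the rear carton to the switch stop and square it off

ROBOT

A 7-joint arm with a two-finger parallel gripper is mounted at the origin on a cart in front of the work surface, level with it; the furniture and walls round the work are solid. World frame = base frame: x ahead of the robot, y to its left, z up, the work surface at z = 0. Lengths are in mm, angles in rad, forces in N, time in s.
With the tool pointing down it reaches from about 350 to 900 mm from the base axis. Payload 19.9 kg.
Tool frame: the origin (TCP) lies on the centre line of the jaws, within the pads' length; the fingertips stand 14 mm ahead of it and the grasp point (between the pads) lies 5 mm behind it (arm.tips_ahead is the distance from the TCP to the fingertips, in mm); x points along the fingers, y is the direction in which the jaws open and shut, and the axes are right-handed (so a half turn about x gives the same grasp; the last joint's range is limited). The gripper opens to 94 mm and grips with 3 to 60 N. Pads are 16 mm wide; open, the fingers measure 119 mm over their backs; the gripper's body (75 mm by 177 mm) begins 78 mm behind the grasp point.
Start: joints at [-1.341, 0.417, -0.01, 1.614, 0.005, 1.111, -0.053], TCP at [167.179, 602.205, 219.425] pointing down, gripper open.
Joint ranges: [-2.81, 2.81], [-0.39, 2.02], [-1.27, 1.25], [0.06, 2.57], [-1.19, 4.33], [0.19, 2], [-2.82, 2.82]. Speed limits (rad/s): [1.89, 1.89, 2.39, 2.39, 3.01, 3.01, 3.01].

INTERFACE

Orientations are given as a unit quaternion [w, x, y, z].
In Python, from cell import telemetry, cams, order, arm gives the robot as it stands. The module is installed in compiled form; this text tells all that it offers.
- The arm moves only by the tool arm_command, never from a script. Its argument "moves" is a list that holds one entry, the list of rows, each a list of 5 numbers: the shift along the tool's x, y, z in cm, then the turn about the tool's x in degrees, then the opening, from 0 (shut) to 1 (fully open). In form: [[[tx, ty, tz, roll, fingers], ...]]. A call has 1 to 20 rows; each row is the pose to reach, as a shift and turn from the pose commanded when the call began, along the tool's axes at that moment; what a row does not reach only later rows make up. A row lasts 1/10 s, in which the tool goes at most 50 mm and 8.59 degrees, less where a joint would pass 70% of its speed; a pose out of reach is approached as far as the arm can. A call with a gripper value outside its range is refused whole. The fingers move at their own pace and stop on an object; the grip force is fixed at half the most. Time passes only in rows, so rows that repeat a pose let the fingers close. It gives the time, the measured TCP pose, the force and the opening at its end, in the units of the state.
- telemetry.get_state(): the state, without advancing time (a new reading comes with each control period).
- cams.camera(name): name is "scene" or "top"; returns a dict with "pixels" (400x640x3 uint8, red, green, blue), "depth" (400x640 float32, mm along the optical axis (not along the pixel's ray), 0 where there is no reading), "mtx" (3x3 intrinsics, pixels), "R" (3x3) and "t" (3): a world point X has camera coordinates R X + t. Camera axes: x right, y down, z forward; pixel columns grow to the right and rows downward; lengths in mm; the calibration is good to about 2 mm. A picture is of the moment at which its call begins.
- order.hand_in(): hands the job in, once; it reports no verdict.
The state is a dict: "time_s": time; "q": joint angles; "joint_vel": joint speeds; "tau": joint torques, N m; "tcp_pos": TCP position; "tool_rot": TCP orientation; "wrist_force": force on the tool from outside, world axes, zero at the start; "wrist_torque": the same for the moment, N m; "gripper_width": opening from 0.0 (shut) to 1.0 (fully open).
Only numpy, scipy, OpenCV 4.12 (cv2) and the standard library are available. Lean on these libraries where they do the work, as an engineer would, in place of code of your own. Each camera call takes 0.05 s, during which the arm holds its last target.

TASK

Get out the carton that stands hidden behind the spray cans in the stock tray: first lift all the cans out and stand them on the open bench, then set the carton flat on the bench, end-on and centred against the stop so that its end is up to the stop and holds the switch lever pressed. Then lay the straightedge, standing on its long edge, flush against one long side of the carton so that it spans that whole side, and stand every can back upright inside the stock tray. Keep cans and carton upright throughout and do not disturb the stapler or the tape measure.

Things in the scene. Friction and masses are not known exactly. Their poses are not given: they have to be found in the camera images.
- stock_tray: Shallow bare-metal tray fixed on the bench, 180 mm (its x) by 240 mm (its y), rim 20 mm high, walls and floor 5 mm thick. Origin at the centre of its underside; x points to its rear (away from the robot). The cans stand in its front half (x about -45 mm), the carton in its rear half (x about +27 mm, its long side along the tray's y).
- can_a: White aerosol can with a green cap, 53 mm in diameter, 166 mm tall, straight body up to 125 mm, 0.26 kg; origin at the centre of its underside, z up along the can. Two or three such cans stand side by side along the front of the stock tray, 59 mm apart; an absent one has no pose from the start.
- can_b: White aerosol can with a green cap, 53 mm in diameter, 166 mm tall, straight body up to 125 mm, 0.26 kg; origin at the centre of its underside, z up along the can. Two or three such cans stand side by side along the front of the stock tray, 59 mm apart; an absent one has no pose from the start.
- can_c: White aerosol can with a green cap, 53 mm in diameter, 166 mm tall, straight body up to 125 mm, 0.26 kg; origin at the centre of its underside, z up along the can. Two or three such cans stand side by side along the front of the stock tray, 59 mm apart; an absent one has no pose from the start.
- carton: Closed brown cardboard box, 62 mm (its x) by 92 mm (its y) by 54 mm tall, about 0.3 kg; origin at the centre of its underside (62 mm sides lie at x = -31 and +32 mm). It can only be gripped across its 62 mm width. At home its y axis lies along the stop's y axis (either way round), its origin about 46 mm in front of the stop face.
- switch_stop: Dark steel end stop fixed on the bench: foot plate 40 mm (x) by 60 mm (y), two uprights and a grey switch housing on top, 40 mm wide in x, 84 mm tall, all of it lying 20 to 80 mm from the origin along +y. The side that faces its own -y is the stop face. Origin at bench level 20 mm in front of the stop face; z up.
- stop_face (a point): Centre of the foot of the stop face, at bench level, same axes as the stop. The carton comes up to it from the -y side.
- lever (a joint): Hinge of the roller lever that hangs from the stop's housing between the uprights: 0 free (the roller stands about 16 mm out of the stop face, 33 mm above the bench), 0.5 pressed in level with the face. A light spring (about 0.3 N at the roller, not enough to push the carton back) returns it; above 0.4 the switch is made.
- straightedge: Steel straightedge bar, 25 mm thick (its x), 140 mm long (its y), 30 mm high, with a black upright grip in the middle of its top (18 mm thick in x, 60 mm long in y, from 30 to 95 mm height, clear above the carton's 54 mm). 0.4 kg. Origin at the centre of its underside. It stands free on the bench; flush against the carton its origin is about 44 mm from the carton's in the carton's x.
- stapler_0: Grey and black stapler, 30 by 125 by 42 mm, lying at the right behind the toggle clamp; origin at the centre of its underside. A bystander.
- tape_measure_0: Yellow tape measure, 35 by 81 by 65 mm, standing at the left by the vice; origin at the centre of its underside. A bystander.
Mind the look-alikes: they are no part of the job. What is shaped like the can_a but purple is not meant.

How it is judged (in metres and radians):
On the way, in this order (a step that is already met when the one before it is completed fails the run):
1. all the cans stand upright on the bench, clear of the stock tray ((x of can_a in the frame of stock_tray below -0.115 m or x of can_a in the frame of stock_tray above 0.115 m or y of can_a in the frame of stock_tray below -0.145 m or y of can_a in the frame of stock_tray above 0.145 m) and height (world z) of each of can_a, can_b, can_c below 0.006 m and angle between each of can_a, can_b, can_c's own z axis and vertical below 0.1 rad and linear speed of each of can_a, can_b, can_c below 0.03 m/s and (x of can_b in the frame of stock_tray below -0.115 m or x of can_b in the frame of stock_tray above 0.115 m or y of can_b in the frame of stock_tray below -0.145 m or y of can_b in the frame of stock_tray above 0.145 m) and (x of can_c in the frame of stock_tray below -0.115 m or x of can_c in the frame of stock_tray above 0.115 m or y of can_c in the frame of stock_tray below -0.145 m or y of can_c in the frame of stock_tray above 0.145 m)), for 0.2 s.
2. the carton stands on the bench against the stop and holds the lever pressed (value of joint lever above 0.4 rad and x of carton in the frame of stop_face between -0.012 and 0.012 m and y of carton in the frame of stop_face between -0.056 and -0.04 m and height (world z) of carton below 0.006 m and angle between carton's own z axis and vertical below 0.06 rad and angle between the y axis of carton and the y axis of switch_stop, either way round below 0.1 rad and linear speed of carton below 0.02 m/s), for 0.2 s.
3. with the carton still home, the straightedge stands flush along one of its long sides (all of step 2 and (x of straightedge in the frame of carton between -0.047 and -0.041 m or x of straightedge in the frame of carton between 0.041 and 0.0475 m) and y of straightedge in the frame of carton between -0.024 and 0.024 m and angle between the y axis of straightedge and the y axis of carton, either way round below 0.05 rad and height (world z) of straightedge below 0.006 m and angle between straightedge's own z axis and vertical below 0.06 rad and linear speed of straightedge below 0.02 m/s), for 0.2 s.
At the end, for the whole second after the job is handed in: Carton flat on the bench, within 3 mm of the stop (lever above 0.4), centred within 12 mm, square within 0.1 rad; straightedge upright along one long side, gap under 3 mm, parallel within 0.05 rad, middles within 24 mm; every can upright on the tray floor; all at rest (all of step 3 and x of can_a in the frame of stock_tray between -0.063 and 0.063 m and y of can_a in the frame of stock_tray between -0.093 and 0.093 m and height (world z) of each of can_a, can_b, can_c below 0.011 m and angle between each of can_a, can_b, can_c's own z axis and vertical below 0.06 rad and linear speed of each of can_a, can_b, can_c below 0.02 m/s and x of can_b in the frame of stock_tray between -0.063 and 0.063 m and y of can_b in the frame of stock_tray between -0.093 and 0.093 m and x of can_c in the frame of stock_tray between -0.063 and 0.063 m and y of can_c in the frame of stock_tray between -0.093 and 0.093 m); the robot touches nothing.
It fails at once if a can or the carton is tipped over (angle between any of can_a, can_b, can_c, carton's own z axis and vertical above 0.6 rad).
It fails at once if the stapler or tape measure is moved more than 30 mm (distance of any of stapler_0, tape_measure_0 from where it was at the start of the episode above 0.03 m).
Of can_a, can_b, can_c only 2 to 3 are there at a start; the rules pass over those that are not, and their reading is None.
At some moment in a run one of carton, straightedge may be knocked a few centimetres aside while the robot is not near it.
It also fails if it takes over 210 s, if anything falls off the work surface, if the arm or the gripper's body presses on something with over 40 N, if the wrist force passes 120 N, or if a joint passes its speed limit or range.

## Working session

There is one attempt and no reset: what is moved stays moved. The work goes in short steps, Python scripts to look and compute and a tool call to move; the robot and the scene stay as the last step left them, time stands still between calls to the robot, and variables do not carry over. Pictures are saved under pics/ and viewed, and the job is handed in when it is done.

Besides the shell and the picture viewer there is one more tool, called after "Request:" as name(argument=value, ...) on one line, values as JSON. arm_command: Moves the arm, as the interface text tells. Its arguments: {"type":"object","properties":{"moves":{"type":"array"}},"required":["moves"]}

```bash
mkdir -p pics; ls
python3 - <<'E'
from cell import telemetry, cams, order, arm
import cv2,numpy as np
s=telemetry.get_state()
for k,v in s.items(): print(k,np.round(v,3))
print([a for a in dir(arm) if a[0]!='_'])
for n in ("scene","top"):
    c=cams.camera(n); cv2.imwrite(f"pics/{n}0.png",c["pixels"][:,:,::-1])
    print(n,np.round(c["mtx"],1).tolist(),np.round(c["R"],4).tolist(),np.round(c["t"],1), (c["depth"]==0).mean())
E
```

```text
pics
time_s 0.0
q [-1.342  0.418 -0.01   1.614  0.005  1.111 -0.053]
joint_vel [ 0.     0.001  0.001 -0.002 -0.     0.     0.   ]
tau [-0.0000e+00 -8.5124e+01  6.3900e-01 -4.2600e+01 -4.9000e-02  1.9000e-02
  0.0000e+00]
tcp_pos [167.107 601.871 218.828]
tool_rot [ 0.701  0.095  0.701 -0.096]
wrist_force [-0.087  0.148 -0.556]
wrist_torque [ 0.036  0.016 -0.001]
gripper_width 1.003
['IKError', 'tips_ahead']
scene [[484.7, 0.0, 315.0], [0.0, 484.7, 198.9], [0.0, 0.0, 1.0]] [[0.4431, -0.8964, 0.0123], [-0.5473, -0.2813, -0.7882], [0.71, 0.3425, -0.6152]] [-167.7  352.8 1116.4] 0.0044296875
top [[405.2, 0.0, 325.6], [0.0, 405.2, 201.0], [0.0, 0.0, 1.0]] [[0.0112, -0.9999, 0.0049], [-0.9946, -0.0117, -0.1029], [0.103, -0.0038, -0.9947]] [  65.8  537.  1016.2] 0.00384765625
```

View pics/scene0.png

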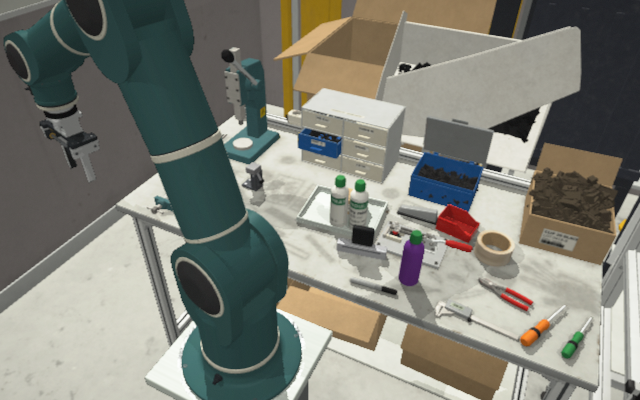

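View pics/top0.png

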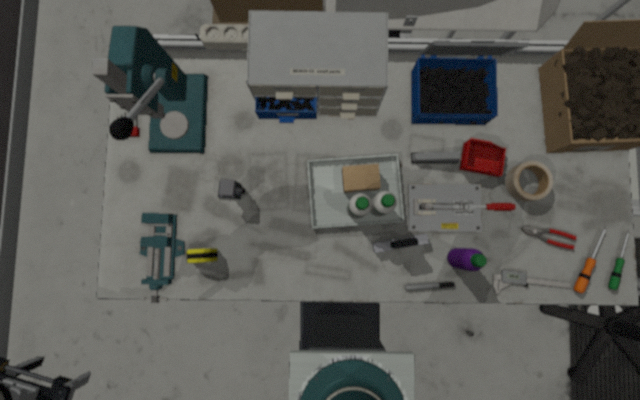

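```bash
cat > h.py <<'E'
from cell import telemetry, cams, order, arm
import cv2,numpy as np
from scipy.spatial.transform import Rotation as Rn
def cloud(c):
    K=c["mtx"];d=c["depth"].astype(float);v,u=np.mgrid[0:400,0:640]
    P=np.stack([(u-K[0,2])/K[0,0]*d,(v-K[1,2])/K[1,1]*d,d],-1)
    W=(P-c["t"])@c["R"]   # R^T (P-t)
    W[d==0]=np.nan
    return W
def proj(c,X):
    p=np.atleast_2d(X)@c["R"].T+c["t"]; q=p@c["mtx"].T
    return q[:,:2]/q[:,2:]
def tool():
    s=telemetry.get_state();w,x,y,z=s["tool_rot"]
    R=Rn.from_quat([x,y,z,w]).as_matrix()
    return s,R
def ortho(c,x0,x1,y0,y1,z,res=1.0):
    # rectified view of plane z: rows = x decreasing, cols = y decreasing
    xs=np.arange(x1,x0,-res);ys=np.arange(y1,y0,-res)
    X,Y=np.meshgrid(xs,ys,indexing='ij')
    uv=proj(c,np.stack([X,Y,np.full_like(X,z)],-1).reshape(-1,3)).reshape(X.shape+(2,)).astype(np.float32)
    return cv2.remap(c["pixels"],uv[...,0],uv[...,1],cv2.INTER_CUBIC)
def rect(W,zlo,zhi,x0,x1,y0,y1,show=True):
    m=(W[...,2]>zlo)&(W[...,2]<zhi)&(W[...,0]>x0)&(W[...,0]<x1)&(W[...,1]>y0)&(W[...,1]<y1)
    return W[m]
def save(n,im,k=1):
    cv2.imwrite(f"pics/{n}.png",cv2.resize(im,None,fx=k,fy=k,interpolation=cv2.INTER_CUBIC)[:,:,::-1])
E
python3 - <<'E'
from h import *
s,R=tool();print(np.round(R,3))
t=cams.camera("top");W=cloud(t)
for n,(u,v) in dict(tray=(330,180),canL=(359,205),canR=(385,203),carton=(360,178),edge=(402,243),stop=(229,188),tape=(202,256),bench=(280,250),purple=(465,260),stap=(435,157)).items(): print(n,np.round(W[v,u],1))
save("t1",t["pixels"][140:300,180:500],2.5)
c=cams.camera("scene");save("s1",c["pixels"][140:300,180:480],2.5)
E
```

```text
[[-0.     0.267  0.964]
 [-0.001  0.964 -0.267]
 [-1.    -0.001  0.   ]]
tray [594.6  60.7   3.9]
canL [513.1  -1.7 172. ]
canR [518.6 -59.8 169.2]
carton [591.5 -13.5  62.5]
edge [ 430.6 -111.4   94.2]
stop [559.5 308.4  83.2]
tape [393.4 374.   60.6]
bench [409.  189.4  -0.6]
purple [ 393.3 -249.5  127.5]
stap [ 653.2 -210.1   35.4]
```

View pics/t1.png

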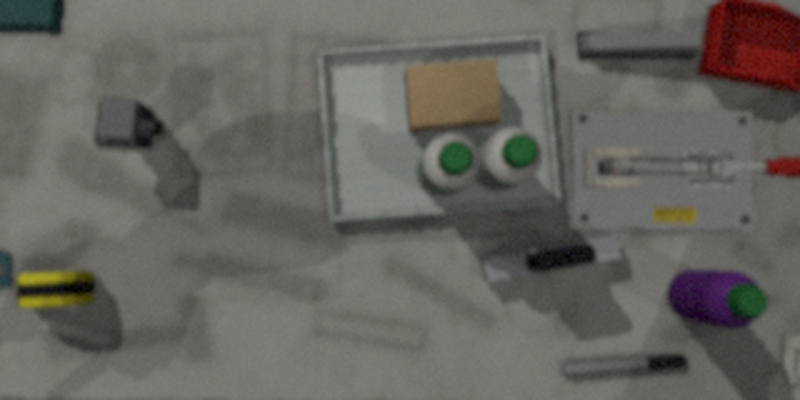

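View pics/s1.png

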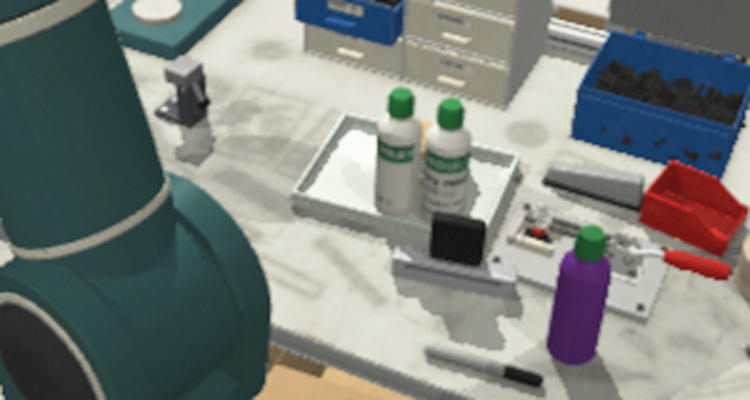

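Run:
```python
from h import *
t=cams.camera("top");W=cloud(t);c=cams.camera("scene");V=cloud(c)
np.savez("c0.npz",W=W,V=V)
def info(n,P):
    if len(P)<8: print(n,len(P));return
    r=cv2.minAreaRect(P[:,:2].astype(np.float32)); print(n,len(P),"z",np.round(np.percentile(P[:,2],[5,50,95]),1),"mean",np.round(P.mean(0),1),"rect",np.round(r[0],1),np.round(r[1],1),round(r[2],1))
for nm,C in (("top",W),("sc",V)):
    print(nm)
    info("carton",rect(C,48,75,550,640,-80,60))
    info("cans",rect(C,140,185,460,580,-120,60))
    info("canL",rect(C,162,185,460,580,-32,60))
    info("canR",rect(C,162,185,460,580,-120,-33))
    info("edge bar",rect(C,20,40,380,480,-190,-30))
    info("edge grip",rect(C,80,105,380,480,-190,-30))
    info("stop top",rect(C,76,95,500,620,250,380))
    info("stop foot",rect(C,3,70,500,620,240,380))
    info("tray rim",rect(C,14,26,420,720,-120,160))
    info("purple",rect(C,100,185,330,480,-330,-190))
b=W[(abs(W[...,2])<8)&(W[...,0]>330)&(W[...,0]<480)&(W[...,1]>100)&(W[...,1]<250)];print("bench z",b[:,2].mean(),b[:,2].std())
b=V[(abs(V[...,2])<8)&(V[...,0]>330)&(V[...,0]<480)&(V[...,1]>-60)&(V[...,1]<250)];print("bench z",b[:,2].mean(),b[:,2].std())
save("o84",ortho(t,480,660,220,420,84,.33),1)
save("o20",ortho(t,420,720,-160,200,20,.5),1)
```

```text
top
carton 907 z [56.  59.1 62. ] mean [596.3 -16.4  59. ] rect [596.8 -16.5] [62.1 92.1] 5.4
cans 348 z [141.1 169.7 173.5] mean [522.3 -35.9 166.4] rect [523.1 -36.9] [32.2 89. ] 8.6
canL 146 z [164.3 170.6 173.8] mean [520.   -8.  169.9] rect [520.5  -8.9] [28.4 29.1] 45.6
canR 148 z [163.5 170.1 173.3] mean [526.8 -66.2 169.6] rect [527.1 -66.2] [28.6 29.4] 89.9
edge bar 335 z [26.4 30.1 33.2] mean [ 432.4 -113.5   29.9] rect [ 432.5 -120.3] [ 25.3 139.7] 10.7
edge grip 186 z [89.5 94.  96.7] mean [ 432.4 -119.    93.7] rect [ 432.3 -120.1] [17.8 59.6] 10.4
stop top 252 z [80.2 83.7 87. ] mean [562.6 314.9  83.7] rect [563.1 315.9] [38.5 40. ] 86.0
stop foot 326 z [ 3.1  6.2 62.6] mean [558.5 304.1  18.9] rect [561.3 309.6] [114.5 138.7] 0.6
tray rim 616 z [15.8 19.5 23.5] mean [571.3   8.8  19.6] rect [538.4  -6.2] [238.7 239.7] 4.5
purple 497 z [107.7 131.8 167.2] mean [ 396.3 -261.7  138.4] rect [ 395.2 -266.2] [44.5 52.2] 87.6
sc
carton 29 z [54.2 58.3 61.4] mean [597.3  -8.5  58.3] rect [591.3 -13.9] [70.1 12.5] 22.0
cans 269 z [140.9 161.6 172.9] mean [513.5 -40.1 159.8] re
[... 186 characters left out ...]
21.8 -67.6] [25.8 29.1] 83.3
edge bar 384 z [21.2 28.9 32.8] mean [ 424.8 -120.5   28.3] rect [ 446.9 -111.3] [ 74.9 152.2] 7.1
edge grip 164 z [81.7 92.  96.6] mean [ 424.9 -120.8   90.7] rect [ 427.1 -120.2] [20.7 59.6] 7.0
stop top 101 z [77.9 83.4 87.1] mean [555.4 313.9  83. ] rect [558.1 314. ] [38.1 44.3] 82.1
stop foot 321 z [ 3.4 23.4 66.2] mean [552.4 308.8  27.8] rect [563.7 311.8] [129.7 111.6] 86.9
tray rim 404 z [14.7 19.  23.8] mean [534.2  10.1  18.9] rect [539.2  -1.3] [243.3 240.3] 1.5
purple 473 z [103.8 129.8 166.1] mean [ 380.3 -272.4  133.5] rect [ 385.3 -271.5] [40.3 52.5] 10.6
bench z 0.1368695603210563 1.9927425756918418
bench z 0.13173722876683897 2.2615566799352886
```

View pics/o84.png

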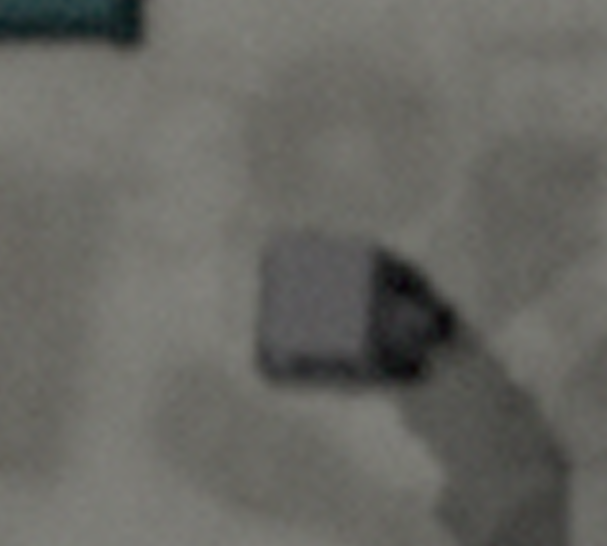

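View pics/o20.png

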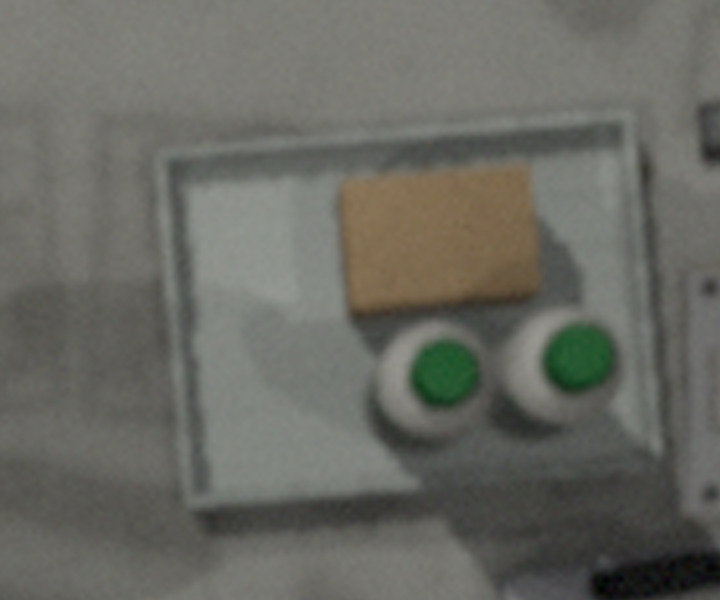

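Run:
```python
from h import *
t=cams.camera("top");s=cams.camera("scene")
def yaw(P):
    r=cv2.boxPoints(cv2.minAreaRect(P[:,:2].astype(np.float32)));a=r[1]-r[0];b=r[2]-r[1]
    return [round((np.degrees(np.arctan2(v[1],v[0]))+45)%90-45,1) for v in (a,b)]
W=np.concatenate([cloud(t).reshape(-1,3) ]); V=cloud(s).reshape(-1,3)
for n,a in dict(carton=(48,75,550,640,-80,60),bar=(20,40,380,480,-190,-30),grip=(80,105,380,480,-190,-30),stop=(76,95,500,620,250,380)).items():
    P=rect(W,*a);print(n,yaw(P),np.round(P.mean(0)),np.round(cv2.minAreaRect(P[:,:2].astype(np.float32))[0],1))
# stop points by height, x/y extents
for z0,z1 in ((3,10),(10,25),(25,40),(40,60),(60,75),(78,90)):
    for nm,C in (("top",W),("sc",V)):
        P=rect(C,z0,z1,530,595,250,360)
        if len(P)>3: print(z0,nm,len(P),np.round(np.percentile(P[:,0],[2,98]),1),np.round(np.percentile(P[:,1],[2,50,98]),1))
save("sstop",s["pixels"][180:220,230:280],12)
c=proj(s,[[560,290,40]]);print(c,proj(t,[[560,290,40]]))
print("cam",-t["R"].T@t["t"])
o=ortho(t,520,600,270,350,84,.2);save("ostop",o,1.4)
```

```text
carton [np.float32(5.0), np.float32(5.0)] [596. -16.  59.] [597.3 -16.5]
bar [np.float32(11.0), np.float32(11.0)] [ 432. -113.   30.] [ 443.2 -118.2]
grip [np.float32(10.7), np.float32(10.7)] [ 432. -119.   94.] [ 432.3 -119.8]
stop [np.float32(-4.4), np.float32(-4.4)] [562. 315.  84.] [563.3 316.2]
3 top 96 [530.5 593.9] [253.1 304.  357.1]
3 sc 91 [538.8 590.5] [252.7 319.7 355.2]
10 top 26 [542.1 580.4] [294.2 297.9 348.4]
10 sc 44 [537.8 571.8] [295.9 310.8 351.8]
25 top 35 [542.6 577.2] [280.7 289.1 312.8]
25 sc 51 [533.4 573.1] [281.4 298.6 319.8]
40 top 45 [542.3 578.2] [284.8 295.1 312.1]
40 sc 64 [535.8 575.1] [288.4 298.3 316.9]
60 top 31 [541.9 580.9] [293.8 297.5 325.5]
60 sc 62 [535.6 575.5] [294.9 301.3 336.2]
78 top 248 [544.3 581.7] [297.  314.8 334.2]
78 sc 91 [538.  578.9] [298.  315.2 333.7]
[[260.36024709 178.48484127]] [[240.17335764 190.1889297 ]]
cam [ 428.68828165   75.84362105 1065.77463072]
```

View pics/sstop.png

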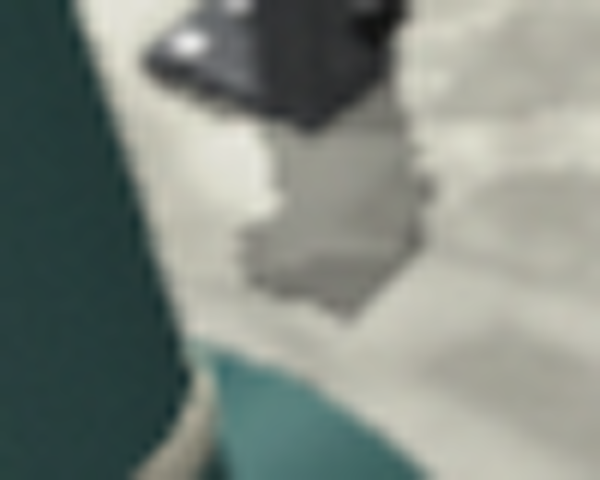

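View pics/ostop.png

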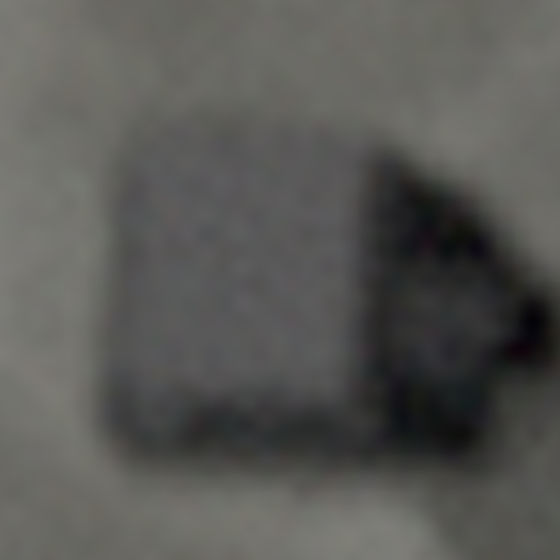

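Request:
arm_command(moves=[[[-3,-49.5,50.4,69.2,1],[-3,-49.5,50.4,69.2,1],[-3,-49.5,50.4,69.2,1],[-3,-49.5,50.4,69.2,1],[-3,-49.5,50.4,69.2,1],[-3,-49.5,50.4,69.2,1],[-3,-49.5,50.4,69.2,1],[-3,-49.5,50.4,69.2,1],[-3,-49.5,50.4,69.2,1],[-3,-49.5,50.4,69.2,1],[-3,-49.5,50.4,69.2,1],[-3,-49.5,50.4,69.2,1],[-3,-49.5,50.4,69.2,1],[-3,-49.5,50.4,69.2,1],[-3,-49.5,50.4,69.2,1],[-3,-49.5,50.4,69.2,1],[-3,-49.5,50.4,69.2,1],[-3,-49.5,50.4,69.2,1],[-3,-49.5,50.4,69.2,1],[-3,-49.5,50.4,69.2,1]]])

```text
time_s: 2.4
tcp_pos: [520.2, -8.8, 249.6]
tool_rot: [0.523, 0.476, 0.523, -0.476]
wrist_force: [-0.9, 0.5, -0.2]
gripper_width: 0.997
```

Run:
```python
from h import *
s,R=tool();print(np.round(R,3),s["tcp_pos"])
t=cams.camera("top");c=cams.camera("scene")
save("t2",t["pixels"][100:300,220:540],2.4);save("s2",c["pixels"][100:300,200:500],2.5)
T=s["tcp_pos"];p=T+R@np.array([14,0,0])
for q in (p,p+R@[0,47,0],p-R@[0,47,0]):print(proj(t,q),proj(c,q))
V=cloud(c);P=rect(V,232,246,420,640,-60,60);print(len(P),np.round(P.mean(0)),cv2.minAreaRect(P[:,:2].astype(np.float32)))
P=rect(cloud(t),0,1000,0,1000,-100,100)
```

```text
[[ 0.     0.996  0.093]
 [ 0.     0.093 -0.996]
 [-1.     0.    -0.   ]] [520.22090789  -8.75774152 249.57601817]
[[365.10832762 198.75255868]] [[341.62652472 157.15172345]]
[[363.01962516 176.2977756 ]] [[346.88401642 148.72502795]]
[[367.22114188 221.4665579 ]] [[336.08882512 166.02753551]]
33 [537.  -7. 241.] ((519.8311767578125, -9.331703186035156), (119.89299011230469, 17.98539161682129), 6.511160850524902)
```

View pics/t2.png

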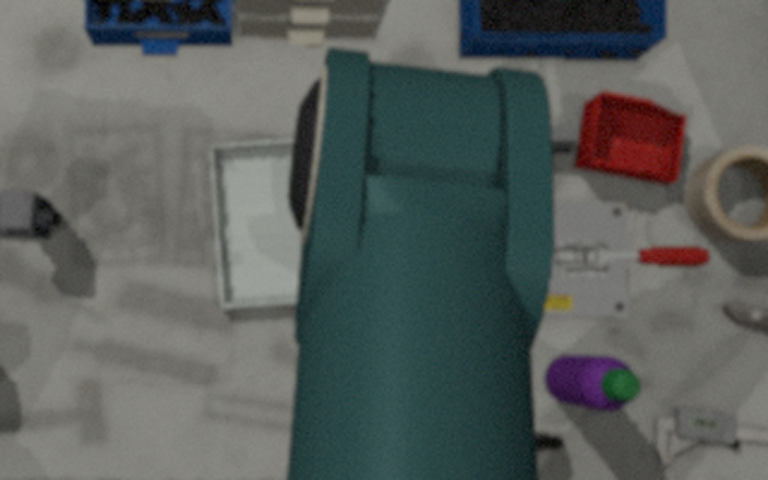

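View pics/s2.png

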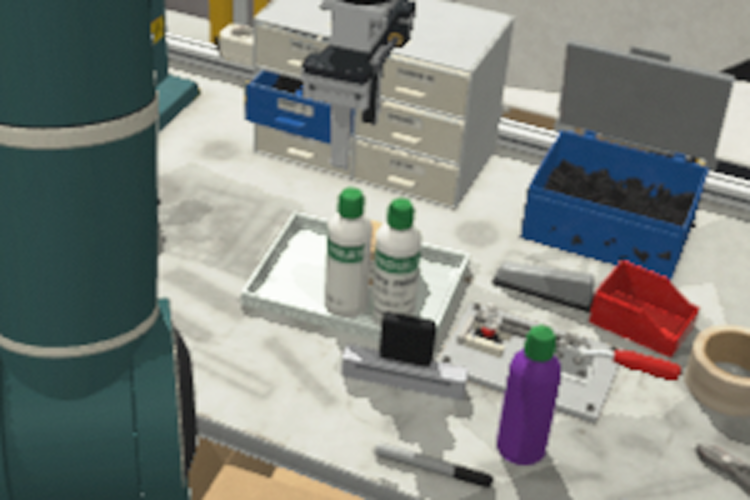

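Request:
arm_command(moves=[[[4,-0.3,0,0,1],[8,-0.3,0,0,1],[11,-0.3,0,0,1],[13,-0.3,0,0,1],[14.5,-0.3,0,0,1],[14.5,-0.3,0,0,1],[14.5,-0.3,0,0,1]]])

```text
time_s: 3.2
tcp_pos: [517.6, -9.9, 104.9]
tool_rot: [0.523, 0.476, 0.522, -0.476]
wrist_force: [0.1, -0.1, 0.5]
gripper_width: 0.997
```

Run:
```python
from h import *
s,R=tool();print(s["tcp_pos"],s["wrist_force"])
c=cams.camera("scene")
save("s3",c["pixels"][130:240,290:390],7)
V=cloud(c);P=rect(V,92,100,420,640,-30,10)
print(proj(c,[[517,-9,130],[540,-9,100],[490,-9,100],[564,-9,91],[470,-9,91]]))
```

```text
[517.56030143  -9.86413558 104.91629437] [ 0.14584945 -0.11922185  0.540528  ]
[[339.56791276 188.45146456]
 [342.28845034 192.43841132]
 [335.31022183 201.75132383]
 [345.36396117 190.52930898]
 [332.31075261 208.05502817]]
```

View pics/s3.png

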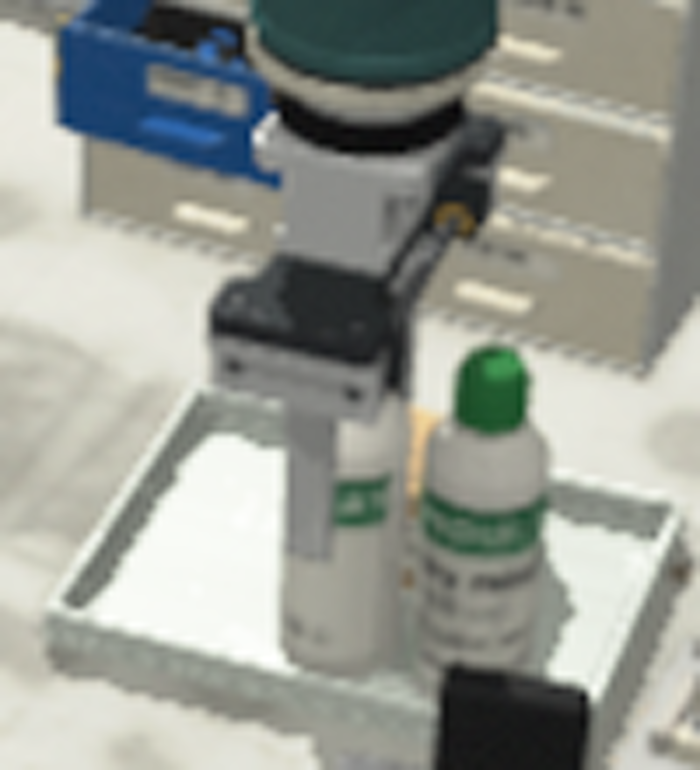

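Request:
arm_command(moves=[[[0,0,0,0,0.75],[0,0,0,0,0.7],[0,0,0,0,0.65],[0,0,0,0,0.6],[0,0,0,0,0.56],[0,0,0,0,0.5],[0,0,0,0,0.4],[0,0,0,0,0.2],[0,0,0,0,0],[0,0,0,0,0]]])

```text
time_s: 4.25
tcp_pos: [517.5, -9.8, 104.5]
tool_rot: [0.523, 0.476, 0.522, -0.476]
wrist_force: [0.8, -0.0, 1.4]
gripper_width: 0.564
```

Request:
arm_command(moves=[[[-1,0,0,0,0],[-3,0,0,0,0],[-6,0,0,0,0],[-7,-2,-2,0,0],[-7,-5,-5,0,0],[-7,-8,-9,0,0],[-7,-10.5,-13,0,0],[-7,-10.5,-13,0,0],[-7,-10.5,-13,0,0],[-4,-10.5,-13,0,0],[-2,-10.5,-13,0,0],[-0.5,-10.5,-13,0,0],[0,-10.5,-13,0,0],[0.2,-10.5,-13,0,0],[0.4,-10.5,-13,0,0],[0.45,-10.5,-13,0,0],[0.45,-10.5,-13,0,0]]])

```text
time_s: 5.95
tcp_pos: [401.2, 110.0, 100.4]
tool_rot: [0.523, 0.477, 0.522, -0.476]
wrist_force: [-1.0, 0.3, -2.7]
gripper_width: 0.562
```

Request:
arm_command(moves=[[[0.05,0,0,0,0],[0.1,0,0,0,0],[0.1,0,0,0,0]]])

```text
time_s: 6.25
tcp_pos: [401.2, 110.1, 99.4]
tool_rot: [0.523, 0.477, 0.523, -0.476]
wrist_force: [-1.4, -0.1, 6.8]
gripper_width: 0.563
```

Touching down. Release and rise.

Request:
arm_command(moves=[[[0,0,0,0,0.58],[0,0,0,0,0.65],[0,0,0,0,0.8],[0,0,0,0,1],[0,0,0,0,1],[-4,0,0,0,1],[-8,0,0,0,1],[-12,0,0,0,1],[-14,0,0,0,1],[-14,0,0,0,1]]])

```text
time_s: 7.25
tcp_pos: [402.0, 110.4, 241.4]
tool_rot: [0.523, 0.478, 0.522, -0.475]
wrist_force: [-0.4, -0.0, -0.2]
gripper_width: 1.004
```

Run:
```python
from h import *
c=cams.camera("scene");t=cams.camera("top")
save("s4",c["pixels"][120:290,230:430],4);save("t4",t["pixels"][140:300,220:500],2.5)
print(telemetry.get_state()["tcp_pos"])
for nm,C in(("s",cloud(c)),("t",cloud(t))):
  for y0,y1 in((-100,-32),(60,160)):
    P=rect(C,158,176,370 if y0>0 else 480,440 if y0>0 else 560,y0,y1)
    if len(P)>5:print(nm,len(P),P.mean(0),cv2.minAreaRect(P[:,:2].astype(np.float32)))
```

```text
[400.77741842 110.00750238 238.78321978]
s 81 [518.39033882 -66.84896912 167.37618785] ((520.7291259765625, -65.43627166748047), (26.638900756835938, 31.058197021484375), 66.58821105957031)
s 70 [396.65129281 110.78250826 163.89581822] ((397.70068359375, 111.5849609375), (28.657312393188477, 27.53421974182129), 54.41018295288086)
t 153 [526.61376585 -65.81065806 169.35520085] ((527.0438842773438, -66.2551040649414), (29.3562068939209, 29.01923942565918), 1.622607707977295)
```

View pics/s4.png

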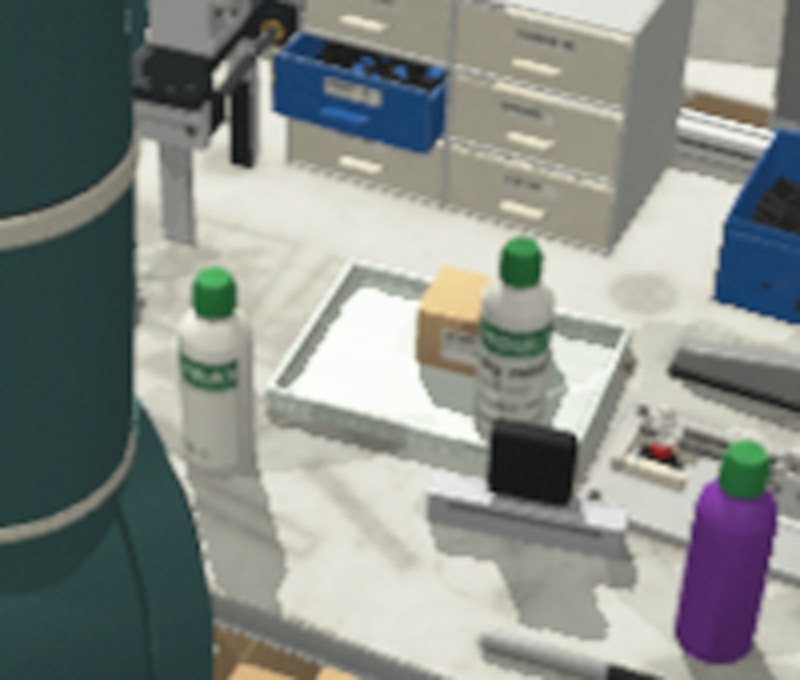

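Request:
arm_command(moves=[[[0,2.5,4.5,0,1],[0,5,9,0,1],[0,8,14,0,1],[0,10.6,18.7,0,1],[0,10.6,18.7,0,1],[0,10.6,18.7,0,1],[4,10.6,18.7,0,1],[8,10.6,18.7,0,1],[11,10.6,18.7,0,1],[13,10.6,18.7,0,1],[13.4,10.6,18.7,0,1],[13.4,10.6,18.7,0,1],[13.4,10.6,18.7,0,1]]])

```text
time_s: 8.65
tcp_pos: [524.0, -66.3, 105.8]
tool_rot: [0.523, 0.477, 0.522, -0.476]
wrist_force: [-0.5, -0.4, 0.0]
gripper_width: 1.004
```

Run:
```python
from h import *
c=cams.camera("scene");s=telemetry.get_state();print(s["tcp_pos"],s["wrist_force"])
save("s5",c["pixels"][130:240,290:410],6)
```

```text
[524.13129375 -66.29634022 105.99119115] [ 0.19192586  0.2666785  -0.01307646]
```

View pics/s5.png

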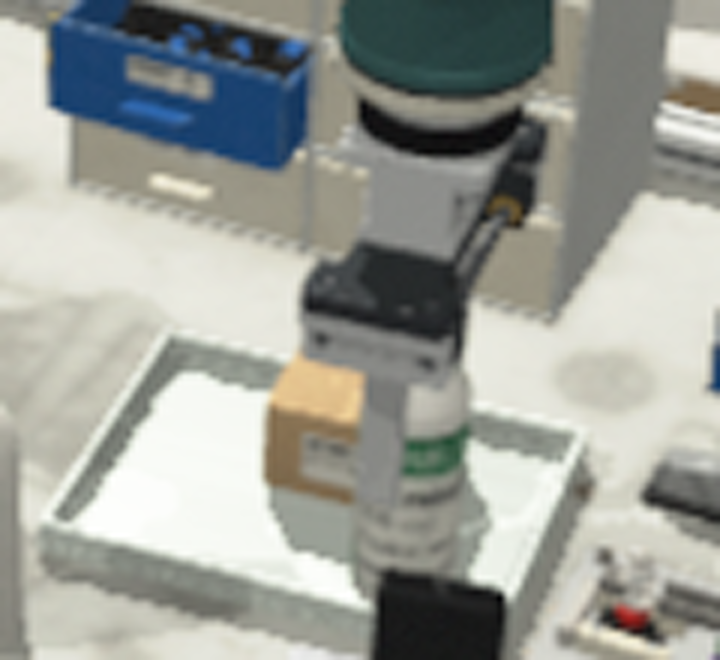

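Request:
arm_command(moves=[[[0,0,0,0,0.75],[0,0,0,0,0.65],[0,0,0,0,0.56],[0,0,0,0,0.4],[0,0,0,0,0.2],[0,0,0,0,0],[0,0,0,0,0],[0,0,0,0,0],[-1,0,0,0,0],[-4,0,0,0,0],[-8,0,0,0,0],[-8,-2,-2,0,0],[-8,-5,-5,0,0],[-8,-8,-8,0,0],[-8,-11.5,-10.7,0,0],[-8,-11.5,-10.7,0,0],[-8,-11.5,-10.7,0,0],[-4,-11.5,-10.7,0,0],[-2,-11.5,-10.7,0,0],[-1,-11.5,-10.7,0,0]]])

```text
time_s: 10.7
tcp_pos: [399.2, 28.3, 113.7]
tool_rot: [0.522, 0.476, 0.522, -0.478]
wrist_force: [0.2, 0.1, -3.1]
gripper_width: 0.562
```

Request:
arm_command(moves=[[[0.5,0,0,0,0],[1,0,0,0,0],[1.2,0,0,0,0],[1.3,0,0,0,0],[1.35,0,0,0,0],[1.35,0,0,0,0]]])

```text
time_s: 11.3
tcp_pos: [399.5, 29.5, 101.7]
tool_rot: [0.523, 0.477, 0.522, -0.476]
wrist_force: [-0.3, 0.2, -3.7]
gripper_width: 0.562
```

Request:
arm_command(moves=[[[0.1,0,0,0,0],[0.15,0,0,0,0],[0.15,0,0,0,0]]])

```text
time_s: 11.6
tcp_pos: [399.4, 29.5, 100.1]
tool_rot: [0.523, 0.476, 0.523, -0.476]
wrist_force: [0.2, -0.3, 0.3]
gripper_width: 0.563
```

Request:
arm_command(moves=[[[0,0,0,0,0.58],[0,0,0,0,0.65],[0,0,0,0,0.8],[0,0,0,0,1],[0,0,0,0,1],[-4,0,0,0,1],[-8,0,0,0,1],[-12,0,0,0,1],[-14,0,0,0,1],[-14,0,0,0,1],[-14,5,-5,0,1],[-14,10,-10,0,1],[-14,12,-20,0,1],[-14,12,-25,0,1],[-14,12,-25,0,1],[-14,12,-25,0,1]]])

```text
time_s: 13.2
tcp_pos: [495.2, 292.5, 238.3]
tool_rot: [0.523, 0.475, 0.523, -0.477]
wrist_force: [0.1, -0.1, 0.1]
gripper_width: 1.002
```

```bash
cat > chk.py <<'E'
from h import *
import sys
def yw(P):
    r=cv2.boxPoints(cv2.minAreaRect(P[:,:2].astype(np.float32)));a=r[1]-r[0]
    return round(float((np.degrees(np.arctan2(a[1],a[0]))+45)%90-45),1)
n=sys.argv[1]
c=cams.camera("scene");t=cams.camera("top");s=telemetry.get_state();print(s["time_s"],np.round(s["tcp_pos"],1),np.round(s["wrist_force"],1))
save("s"+n,c["pixels"][120:290,220:440],3.5);save("t"+n,t["pixels"][130:300,180:500],2.5)
W=cloud(t);V=cloud(c)
def info(nm,m,C):
    P=C[m&~np.isnan(C[...,2])]
    if len(P)<15: print(nm,len(P));return
    r=cv2.minAreaRect(P[:,:2].astype(np.float32));print(nm,len(P),"z",np.round(np.median(P[:,2]),1),"ctr",np.round(r[0],1),"mean",np.round(P[:,:2].mean(0),1),"size",np.round(r[1],1),"yaw",yw(P))
for nm,c_,C in(("t",t,W),("s",c,V)):
    hsv=cv2.cvtColor(cv2.GaussianBlur(c_["pixels"],(3,3),0),cv2.COLOR_RGB2HSV)
    g=(hsv[...,0]>50)&(hsv[...,0]<75)&(hsv[...,1]>130)&(C[...,2]>140)&(C[...,2]<185)&(C[...,0]<700)&(C[...,0]>350)
    nl,lab=cv2.connectedComponents(g.astype(np.uint8))
    for i in range(1,nl): 
        if (lab==i).sum()>20: info(nm+" cap",lab==i,C)
    inb=(C[...,0]>350)&(C[...,0]<680)&(abs(C[...,1])<350)
    br=(hsv[...,0]>8)&(hsv[...,0]<22)&(hsv[...,1]>70)&inb&(C[...,2]>46)&(C[...,2]<70)
    info(nm+" carton top",br,C)
    dk=(hsv[...,2]<70)&inb&(C[...,2]>86)&(C[...,2]<102)&(C[...,0]<640)
    nl,lab=cv2.connectedComponents(dk.astype(np.uint8))
    for i in range(1,nl):
        if 60<(lab==i).sum()<600: info(nm+" grip",lab==i,C)
E
python3 chk.py 6
```

```text
13.3 [494.9 294.2 237.8] [-0.7 -1.  -1.2]
t cap 76 z 166.4 ctr [401.9 110.9] mean [401.8 110.9] size [17.5 19.9] yaw 0.7
t cap 76 z 165.6 ctr [400.  30.] mean [399.7  29.8] size [20.2 18.7] yaw -44.2
t cap 115 z 164.9 ctr [ 394.6 -265.7] mean [ 394.9 -265.1] size [23.4 22.3] yaw -45.0
t carton top 843 z 59.0 ctr [595.6 -16.3] mean [594.3 -15.8] size [60.3 91. ] yaw 5.9
t grip 172 z 94.3 ctr [ 431.5 -118.6] mean [ 431.6 -118.2] size [17.  57.5] yaw 10.0
s cap 75 z 160.4 ctr [392.3 109.1] mean [391.3 105.8] size [20.8 22.1] yaw -21.9
s cap 83 z 159.9 ctr [390.8  25.9] mean [389.1  25.1] size [16.5 22. ] yaw 18.9
s cap 100 z 158.8 ctr [ 385.2 -272.4] mean [ 383.4 -272.9] size [18.5 20.8] yaw 34.5
s carton top 428 z 58.3 ctr [592.4 -16.8] mean [586.9 -19.5] size [68.4 91.2] yaw 4.0
s grip 88 z 92.3 ctr [ 424.5 -123. ] mean [ 423.9 -123.3] size [13.7 54.2] yaw 8.5
```

View pics/t6.png

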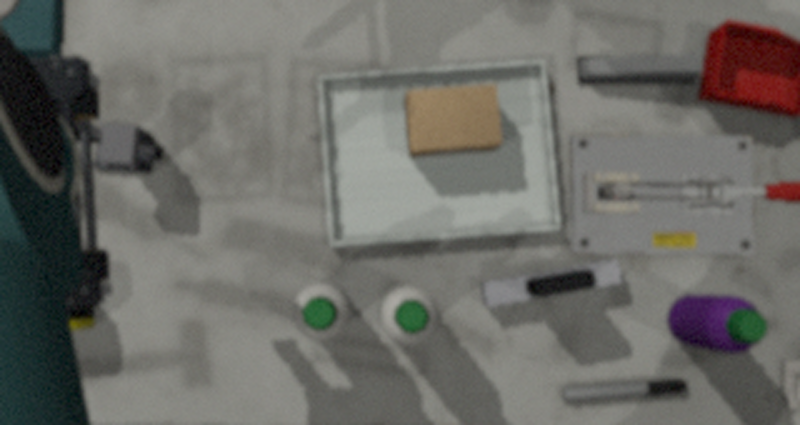

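View pics/s6.png

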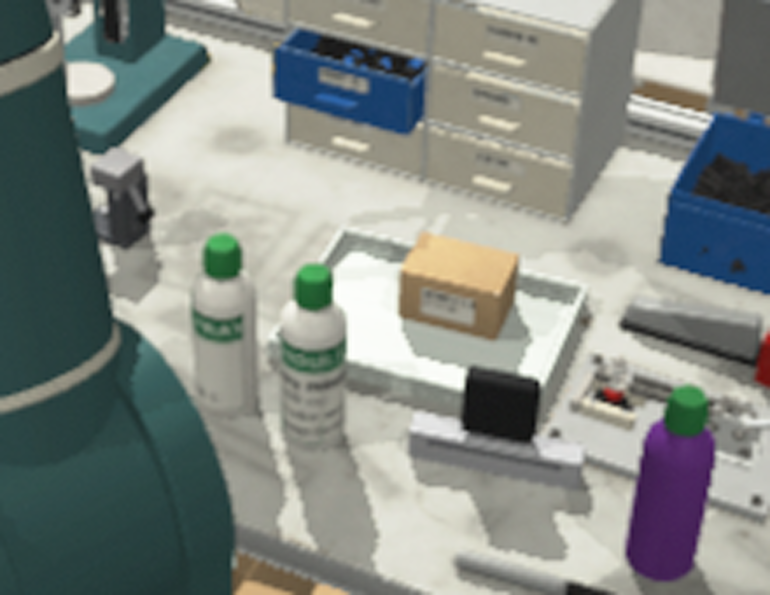

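Request:
arm_command(moves=[[[0,1,4.5,0,1],[0,2,9,0,1],[0,3,13.5,0,1],[0,4,18,0,1],[0,5,22.5,0,1],[0,6,27,0,1],[0,7,31.8,0,1],[0,7,31.8,0,1],[0,7,31.8,0,1],[0,7,31.8,0,1],[4,7,31.8,0,0.9],[8,7,31.8,0,0.9],[12,7,31.8,0,0.9],[14,7,31.8,0,0.9],[14,7,31.8,0,0.9],[14,7,31.8,0,0.9]]])

```text
time_s: 14.9
tcp_pos: [594.9, -20.1, 100.6]
tool_rot: [0.523, 0.476, 0.523, -0.476]
wrist_force: [0.6, -0.1, 0.9]
gripper_width: 0.9
```

Run:
```python
from h import *
c=cams.camera("scene");s,R=tool();print(s["tcp_pos"],s["wrist_force"]);print(R)
save("s7",c["pixels"][110:220,290:410],6)
```

```text
[595.3270221  -20.22906942 101.23253162] [-0.52366675 -0.20519904 -0.04265679]
[[ 1.36364724e-03  9.95659603e-01  9.30596362e-02]
 [ 5.70655806e-05  9.30596451e-02 -9.95660534e-01]
 [-9.99999069e-01  1.36304024e-03  7.00826345e-05]]
```

View pics/s7.png

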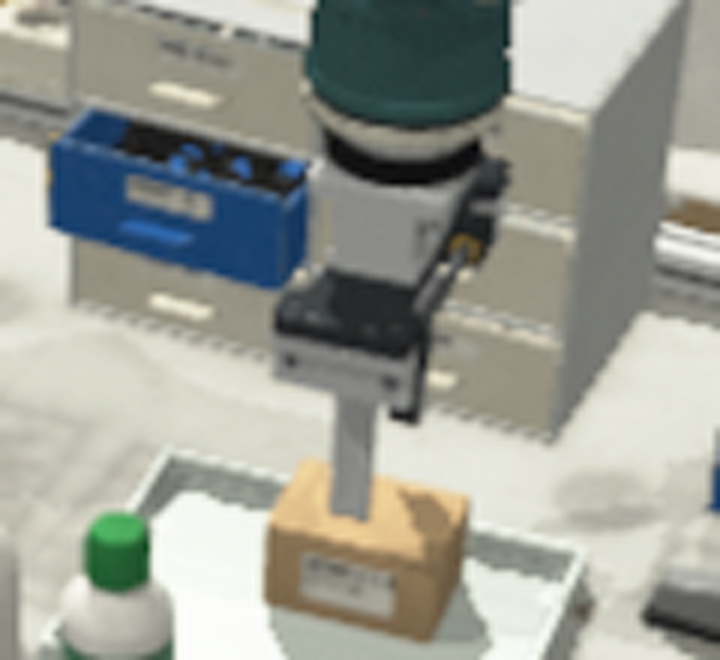

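Request:
arm_command(moves=[[[2,0,-0.4,0,0.9],[4,0,-0.4,0,0.9],[5.6,0,-0.4,0,0.9],[5.6,0,-0.4,0,0.9],[5.6,0,-0.4,0,0.8],[5.6,0,-0.4,0,0.75],[5.6,0,-0.4,0,0.7],[5.6,0,-0.4,0,0.66],[5.6,0,-0.4,0,0.6],[5.6,0,-0.4,0,0.4],[5.6,0,-0.4,0,0],[5.6,0,-0.4,0,0],[5.6,0,-0.4,0,0]]])

```text
time_s: 16.25
tcp_pos: [595.0, -16.7, 44.7]
tool_rot: [0.523, 0.477, 0.522, -0.476]
wrist_force: [0.1, 0.9, 6.8]
gripper_width: 0.661
```

Request:
arm_command(moves=[[[-1,0,0,0,0],[-4,0,0,0,0],[-7,0,0,0,0],[-7,0,-1,0,0],[-7,-0.2,-4,0,0],[-7,-0.5,-8,2,0],[-7,-1,-12,5,0],[-7,-1.5,-16,9.6,0],[-7,-1.8,-20,9.6,0],[-7,-1.8,-23,9.6,0],[-7,-1.8,-24.2,9.6,0],[-7,-1.8,-24.2,9.6,0],[-7,-1.8,-24.2,9.6,0],[-4,-1.8,-24.2,9.6,0],[-2,-1.8,-24.2,9.6,0],[-1,-1.8,-24.2,9.6,0],[-1,-1.8,-24.2,9.6,0]]])

```text
time_s: 17.95
tcp_pos: [553.9, 220.9, 53.1]
tool_rot: [-0.48, -0.518, -0.48, 0.52]
wrist_force: [0.9, -0.1, -2.5]
gripper_width: 0.665
```

```bash
python3 chk.py 8; python3 -c "
from h import *
print(tool()[1].round(3))"
```

```text
18.05 [554.8 221.8  54.7] [ 0.3  0.2 -2.6]
t cap 78 z 166.2 ctr [402.4 111.4] mean [402.7 111.1] size [18.7 20. ] yaw -44.5
t cap 80 z 166.3 ctr [400.5  30.5] mean [400.3  30.2] size [21.6 19.6] yaw -25.6
t cap 117 z 165.2 ctr [ 395. -267.] mean [ 395.  -265.2] size [22.2 23.1] yaw 3.2
t carton top 191 z 67.6 ctr [551.8 188.4] mean [549.9 186.6] size [26.  58.4] yaw -4.8
t grip 173 z 94.1 ctr [ 431.7 -118.7] mean [ 431.8 -118.4] size [17.3 57.3] yaw 10.1
s cap 78 z 159.2 ctr [391.4 107.2] mean [391.1 106.5] size [18.5 22.9] yaw -19.2
s cap 80 z 158.4 ctr [391.3  26.3] mean [389.1  25. ] size [19.  22.3] yaw -34.7
s cap 103 z 159.2 ctr [ 384.8 -271.9] mean [ 383.  -272.9] size [20.5 21.9] yaw 40.0
s carton top 267 z 66.0 ctr [551.7 220.5] mean [548.3 214.5] size [93.1 67. ] yaw -5.3
s grip 82 z 92.1 ctr [ 423.1 -123.7] mean [ 423.6 -125. ] size [14.1 52.6] yaw 16.1
[[ 0.001  0.997 -0.076]
 [-0.    -0.076 -0.997]
 [-1.     0.001  0.   ]]
```

View pics/t8.png

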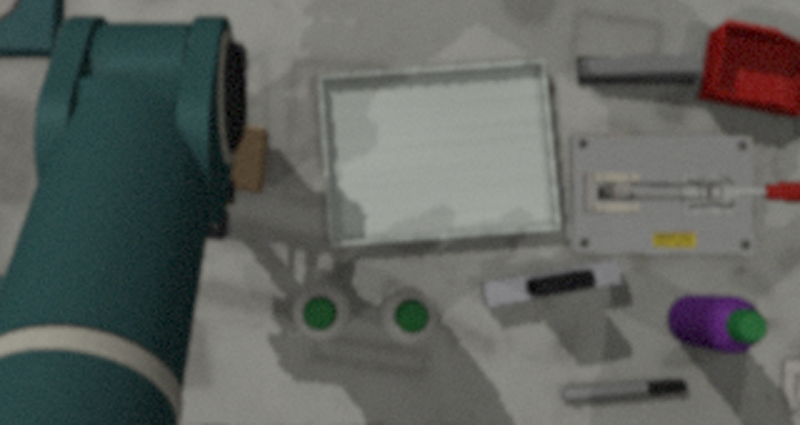

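View pics/s8.png

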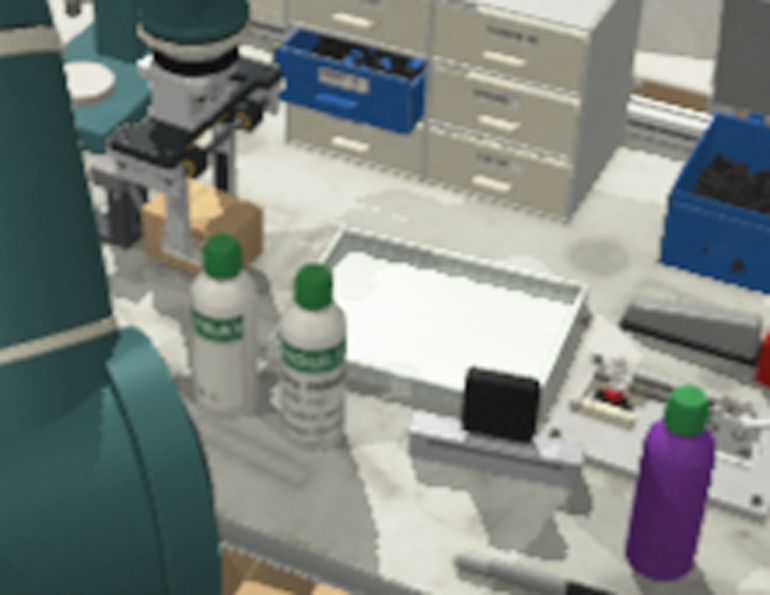

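Request:
arm_command(moves=[[[0.6,0,0,0,0],[1.1,0,0,0,0],[1.3,0,0,0,0],[1.4,0,0,0,0],[1.5,0,0,0,0],[1.5,0,0,0,0]]])

```text
time_s: 18.65
tcp_pos: [554.1, 222.5, 39.7]
tool_rot: [0.481, 0.519, 0.481, -0.518]
wrist_force: [-6.0, -0.6, 11.5]
gripper_width: 0.667
```

Request:
arm_command(moves=[[[-0.1,0,-0.5,0,0],[-0.1,0,-1,0,0],[-0.1,0,-1.5,0,0],[-0.1,0,-2,0,0],[-0.1,0,-2.3,0,0],[-0.1,0,-2.3,0,0]]])

```text
time_s: 19.25
tcp_pos: [555.8, 246.0, 39.8]
tool_rot: [-0.481, -0.518, -0.481, 0.518]
wrist_force: [-0.5, -0.7, -3.3]
gripper_width: 0.663
```

Request:
arm_command(moves=[[[0,0,-0.1,0,0],[0,0,-0.2,0,0],[0,0,-0.2,0,0]]])

```text
time_s: 19.55
tcp_pos: [556.1, 247.4, 40.0]
tool_rot: [-0.481, -0.518, -0.481, 0.518]
wrist_force: [0.7, -1.2, -3.2]
gripper_width: 0.663
```

Request:
arm_command(moves=[[[0,0,-0.1,0,0],[0,0,-0.2,0,0],[0,0,-0.2,0,0]]])

```text
time_s: 19.85
tcp_pos: [556.2, 249.4, 40.0]
tool_rot: [-0.481, -0.518, -0.481, 0.519]
wrist_force: [-1.0, -0.8, -3.1]
gripper_width: 0.663
```

Request:
arm_command(moves=[[[0,0,-0.1,0,0],[0,0,-0.2,0,0],[0,0,-0.2,0,0]]])

```text
time_s: 20.15
tcp_pos: [556.2, 249.6, 39.9]
tool_rot: [-0.481, -0.518, -0.48, 0.52]
wrist_force: [-4.3, -9.8, 2.9]
gripper_width: 0.662
```

Request:
arm_command(moves=[[[0.05,0,0,0,0],[0.08,0,0,0,0],[0.08,0,0,0,0],[0.08,0,0,0,0.68],[0.08,0,0,0,0.72],[0.08,0,0,0,0.8],[0.08,0,0,0,0.9],[-3,0,0,0,0.9],[-7,0,0,0,0.9],[-11,0,0,0,0.9],[-15,0,0,0,1],[-20,0,0,0,1],[-20,0,0,0,1],[-20,-3,4,0,1],[-20,-6,8,0,1],[-20,-9,14,0,1],[-20,-9,20,0,1],[-20,-9,25,0,1]]])

```text
time_s: 21.95
tcp_pos: [449.4, 33.3, 239.9]
tool_rot: [0.481, 0.518, 0.482, -0.518]
wrist_force: [2.0, 0.4, 0.9]
gripper_width: 1.002
```

```bash
python3 chk.py 9; python3 -c "
from h import *
print(tool()[1].round(3))
c=cams.camera('scene');save('s9b',c['pixels'][150:220,230:310],9)
t=cams.camera('top');save('t9b',ortho(t,490,620,170,350,54,.3),1.2)
W=cloud(t)
for z in((78,95),(25,45)):
  P=rect(W,*z,530,595,260,345);print(z,len(P),P.mean(0),cv2.minAreaRect(P[:,:2].astype(np.float32)))
"
```

```text
22.05 [449.7  29.2 240.3] [-0.   0.4  0.1]
t cap 75 z 166.5 ctr [402.9 110.9] mean [402.  110.5] size [19.7 19.9] yaw 1.2
t cap 118 z 165.0 ctr [ 395.  -266.8] mean [ 395.  -265.4] size [22.3 23.6] yaw 2.6
t carton top 868 z 54.1 ctr [557.3 250.5] mean [556.3 248.6] size [94.8 60.6] yaw -4.5
s cap 83 z 159.4 ctr [393.4 108.1] mean [391.4 106.7] size [20.5 23. ] yaw 37.2
s cap 80 z 160.9 ctr [390.   25.8] mean [389.  25.] size [18.1 22.2] yaw 18.6
s cap 104 z 160.3 ctr [ 385.1 -271.6] mean [ 382.9 -272.8] size [19.2 23.4] yaw 27.9
s carton top 326 z 53.6 ctr [552.2 249.3] mean [550.2 244.1] size [92.6 69.5] yaw -5.1
s grip 83 z 92.3 ctr [ 423.3 -123.1] mean [ 423.2 -124.4] size [12.1 54.9] yaw 11.5
[[ 0.001  0.997 -0.082]
 [ 0.002 -0.082 -0.997]
 [-1.     0.    -0.002]]
(78, 95) 250 [562.57076232 314.67779848  83.90411313] ((563.2678833007812, 315.99908447265625), (38.60564422607422, 40.20169448852539), 85.19482421875)
(25, 45) 22 [552.08687483 300.81895393  35.18352806] ((547.9835205078125, 304.19708251953125), (46.3896484375, 23.813486099243164), 19.75751495361328)
```

View pics/t9b.png

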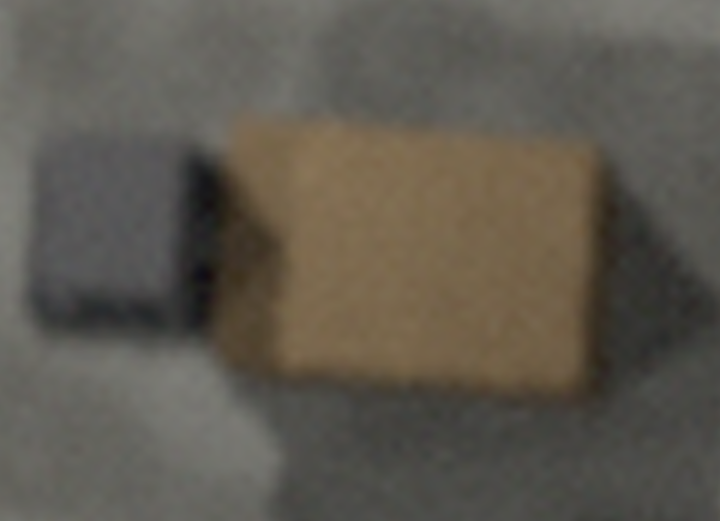

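View pics/s9b.png

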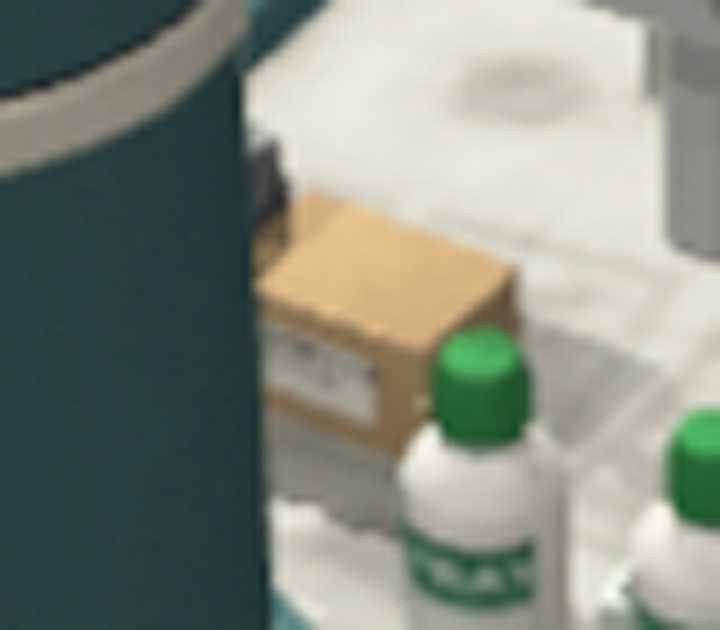

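View pics/t9.png

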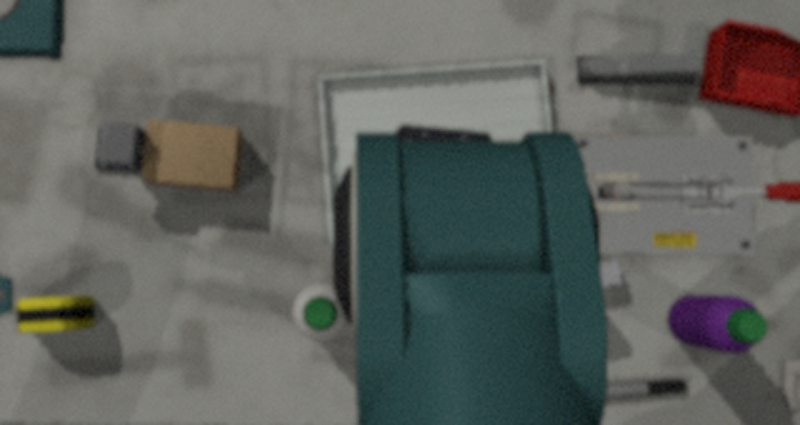

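Request:
arm_command(moves=[[[0,-0.2,4,-5,0.8],[0,-0.4,8,-10,0.7],[0,-0.6,12,-15.2,0.6],[0,-0.6,15,-15.2,0.6],[0,-0.6,15,-15.2,0.6],[0,-0.6,15,-15.2,0.6],[4,-0.6,15,-15.2,0.6],[8,-0.6,15,-15.2,0.6],[10,-0.6,15,-15.2,0.6],[11,-0.6,15,-15.2,0.6],[11,-0.6,15,-15.2,0.6]]])

```text
time_s: 23.25
tcp_pos: [433.2, -113.9, 129.3]
tool_rot: [0.545, 0.449, 0.546, -0.451]
wrist_force: [-0.7, 0.2, 0.9]
gripper_width: 0.602
```

Run:
```python
from h import *
c=cams.camera("scene");s,R=tool();print(s["tcp_pos"],s["wrist_force"],s["gripper_width"]);print(R.round(3))
save("s10",c["pixels"][150:280,320:440],6)
```

```text
[ 433.67868002 -114.25903715  130.27005841] [-0.3140975  -0.6243056   0.45128627] 0.6011546098412598
[[-0.     0.982  0.19 ]
 [-0.     0.19  -0.982]
 [-1.    -0.     0.   ]]
```

View pics/s10.png

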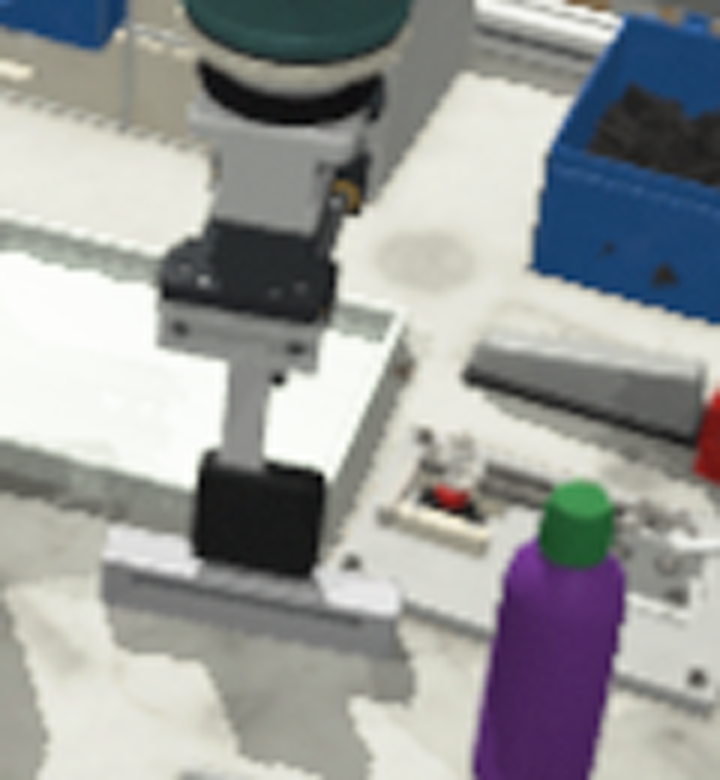

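Request:
arm_command(moves=[[[0,-0.3,0.4,0,0.6],[2,-0.3,0.4,0,0.6],[4,-0.3,0.4,0,0.6],[4.8,-0.3,0.4,0,0.6],[4.8,-0.3,0.4,0,0.6],[4.8,-0.3,0.4,0,0.45],[4.8,-0.3,0.4,0,0.35],[4.8,-0.3,0.4,0,0.28],[4.8,-0.3,0.4,0,0.22],[4.8,-0.3,0.4,0,0.16],[4.8,-0.3,0.4,0,0],[4.8,-0.3,0.4,0,0],[4.8,-0.3,0.4,0,0]]])

```text
time_s: 24.6
tcp_pos: [431.2, -119.2, 82.1]
tool_rot: [0.545, 0.45, 0.545, -0.45]
wrist_force: [-0.6, 1.9, 6.0]
gripper_width: 0.185
```

Run:
```python
from h import *
s,R=tool();print(s["tcp_pos"],s["wrist_force"],s["gripper_width"]);print(R.round(3))
```

```text
[ 431.20633787 -119.22680933   82.09152697] [-0.6086773   1.94673951  5.98928887] 0.18494058232818944
[[ 0.     0.982  0.189]
 [ 0.     0.189 -0.982]
 [-1.     0.    -0.   ]]
```

Request:
arm_command(moves=[[[-1,0,0,0,0],[-4,0,0,0,0],[-7,0,0,0,0],[-7,3,0.5,0,0],[-7,7,1,0,0],[-7,7.5,0,0,0],[-7,8,-4,3,0],[-7,8.8,-8,6,0],[-7,9.6,-12,9,0],[-7,10.4,-16,12,0],[-7,11.2,-20,15.3,0],[-7,12,-24,15.3,0],[-7,12.8,-28,15.3,0],[-7,13.6,-32,15.3,0],[-7,14.2,-35.2,15.3,0],[-7,14.2,-35.2,15.3,0],[-7,14.2,-35.2,15.3,0],[-5,14.2,-35.2,15.3,0],[-3,14.2,-35.2,15.3,0],[-2,14.2,-35.2,15.3,0]]])

```text
time_s: 26.6
tcp_pos: [503.6, 251.8, 101.0]
tool_rot: [-0.48, -0.519, -0.48, 0.52]
wrist_force: [0.4, -0.1, -3.3]
gripper_width: 0.191
```

```bash
python3 chk.py 11
python3 - <<'E'
from h import *
s,R=tool();print(s["tcp_pos"],s["wrist_force"],s["gripper_width"]);print(R.round(3))
E
```

```text
26.7 [503.7 252.  101.3] [ 0.2 -0.9 -3.2]
t cap 76 z 165.8 ctr [401.8 110.9] mean [401.9 110.9] size [17.5 19.9] yaw 0.4
t cap 77 z 166.1 ctr [400.  30.] mean [399.8  29.7] size [20.2 18.6] yaw -44.1
t cap 117 z 165.2 ctr [ 395.2 -267.1] mean [ 395.1 -265.1] size [22.2 22.5] yaw 4.4
t carton top 362 z 54.2 ctr [554.8 223.7] mean [555.6 222. ] size [41.  60.3] yaw -2.6
s cap 77 z 159.1 ctr [393.5 106.4] mean [391.6 106. ] size [19.1 23. ] yaw -2.6
s cap 80 z 159.4 ctr [389.7  26.3] mean [389.   25.1] size [20.7 19.8] yaw -13.2
s cap 103 z 160.0 ctr [ 384.9 -271.7] mean [ 382.9 -273. ] size [19.8 22.2] yaw 38.5
s carton top 187 z 53.3 ctr [550.6 240. ] mean [553.9 227.5] size [75.6 61.7] yaw -7.5
[503.6933875  252.01254887 101.31303375] [ 0.21391738 -0.88171793 -3.19883824] 0.18665198632447214
[[-0.001  0.997 -0.078]
 [-0.001 -0.078 -0.997]
 [-1.    -0.001  0.002]]
```

View pics/s11.png

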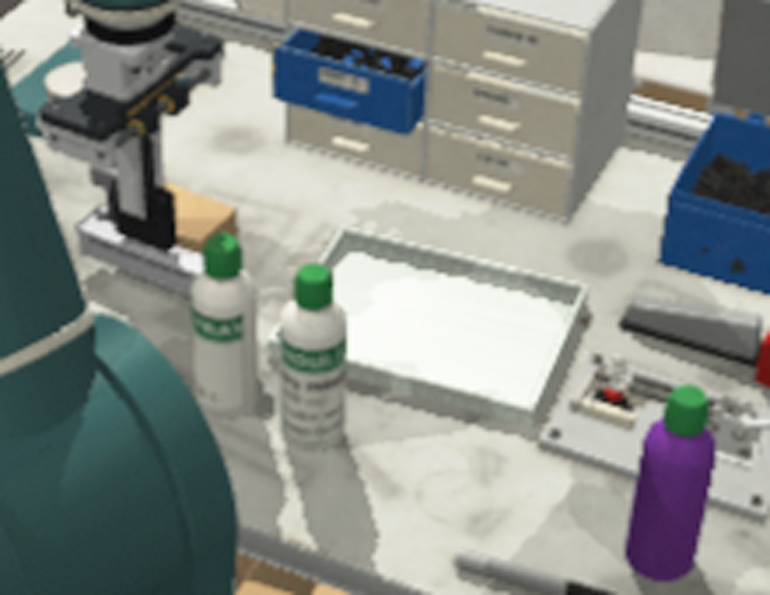

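View pics/t11.png

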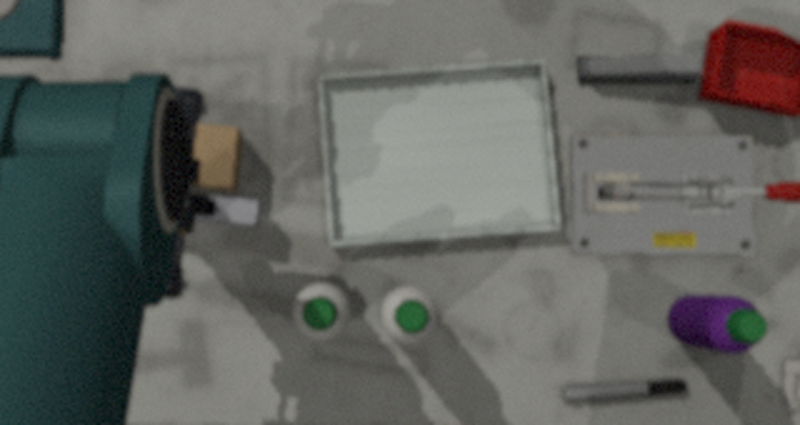

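Request:
arm_command(moves=[[[0.8,0,0,0,0],[1.5,0,0,0,0],[1.8,0,0,0,0],[1.85,0,0,0,0],[1.9,0,0,0,0],[1.9,0,0,0,0]]])

```text
time_s: 27.3
tcp_pos: [504.2, 253.2, 83.1]
tool_rot: [0.48, 0.519, 0.48, -0.519]
wrist_force: [0.2, -0.7, -3.9]
gripper_width: 0.192
```

Request:
arm_command(moves=[[[0.06,0,0,0,0],[0.06,0.3,0,0,0],[0.06,0.6,0,0,0],[0.06,0.7,0,0,0],[0.06,0.7,0,0,0],[0.06,0.7,0,0,0]]])

```text
time_s: 27.9
tcp_pos: [511.3, 252.8, 82.5]
tool_rot: [0.48, 0.519, 0.48, -0.519]
wrist_force: [-1.5, 0.3, 0.6]
gripper_width: 0.187
```

Run:
```python
from h import *
c=cams.camera("scene");s,R=tool();print(s["tcp_pos"],s["wrist_force"],s["gripper_width"]);print(R.round(3))
save("s12",c["pixels"][160:215,235:300],11)
t=cams.camera("top");save("t12",ortho(t,470,610,150,290,54,.25),1.3)
```

```text
[511.25866093 252.7944607   82.46186106] [-1.08766665  1.48534107  1.04303181] 0.18950224450401465
[[ 0.     0.997 -0.077]
 [ 0.    -0.077 -0.997]
 [-1.     0.    -0.   ]]
```

View pics/s12.png

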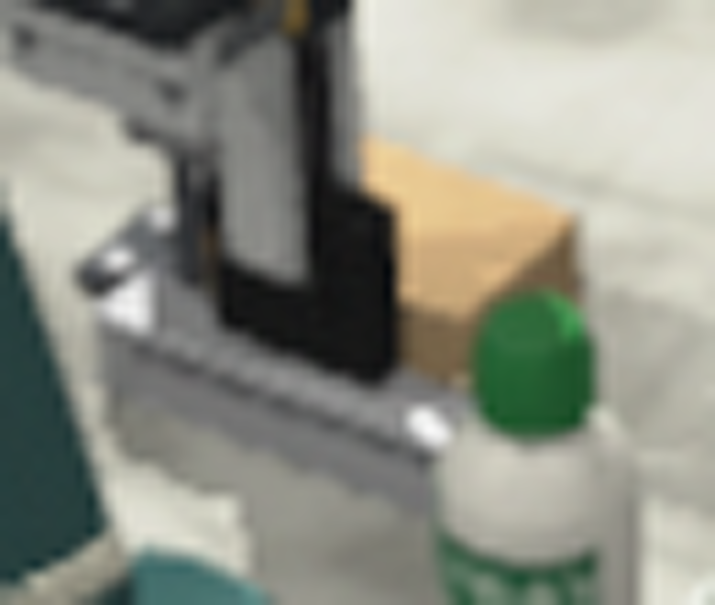

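View pics/t12.png

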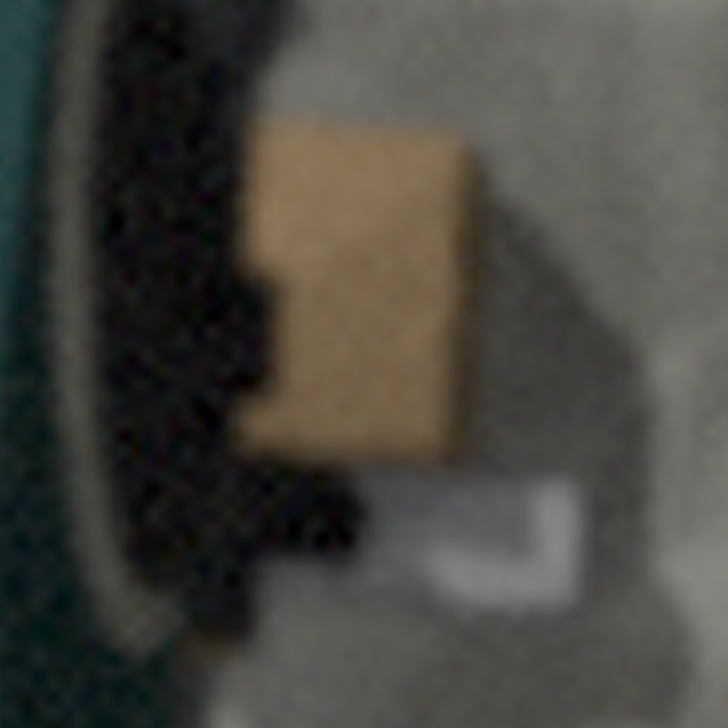

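Request:
arm_command(moves=[[[0,0.05,0,0,0],[0,0.1,0,0,0],[0,0.15,0,0,0],[0,0.15,0,0,0],[0,0.15,0,0,0]]])

```text
time_s: 28.5
tcp_pos: [512.5, 252.5, 82.3]
tool_rot: [-0.48, -0.519, -0.48, 0.519]
wrist_force: [-4.6, -0.1, 3.5]
gripper_width: 0.192
```

Request:
arm_command(moves=[[[0,0.05,0,0,0],[0,0.1,0,0,0],[0,0.1,0,0,0]]])

```text
time_s: 28.8
tcp_pos: [512.9, 252.5, 82.3]
tool_rot: [-0.48, -0.518, -0.481, 0.519]
wrist_force: [-9.3, -1.0, 8.4]
gripper_width: 0.187
```

Request:
arm_command(moves=[[[0,0,0,0,0.22],[0,0,0,0,0.3],[0,0,0,0,0.5],[0,0,0,0,0.6],[0,0,0,0,0.6],[-2,0,0,0,0.6],[-6,0,0,0,0.6],[-11,0,0,0,0.7],[-16,0,0,0,0.8],[-16,0,0,0,1],[-16,0,5,0,1],[-16,0,10,0,1],[-16,0,15,0,1],[-16,0,20,0,1],[-16,0,25,0,1],[-16,0,30,0,1],[-16,0,35,0,1],[-16,0,35,0,1],[-16,0,35,0,1]]])

```text
time_s: 30.7
tcp_pos: [486.4, -97.6, 242.3]
tool_rot: [0.48, 0.52, 0.48, -0.52]
wrist_force: [0.7, 1.2, -0.2]
gripper_width: 1.0
```

```bash
python3 chk.py 13
python3 - <<'E'
from h import *
print(tool()[1].round(3))
t=cams.camera("top");save("t13b",ortho(t,460,620,150,350,42,.3),1.15)
W=cloud(t)
for z in((20,38),(84,104),(46,62)):
  P=rect(W,*z,485 if z[0]<80 else 480,535 if z[0]!=46 else 610,160,340 if z[0]!=46 else 292)
  r=cv2.minAreaRect(P[:,:2].astype(np.float32));print(z,len(P),P.mean(0),r)
E
```

```text
30.8 [486.8 -95.5 242.1] [-0.2  0.1  0.6]
t cap 75 z 166.1 ctr [401.8 110.9] mean [401.9 110.7] size [17.6 19.8] yaw 1.0
t cap 77 z 166.3 ctr [400.  30.] mean [399.6  29.8] size [20.2 18.7] yaw -44.1
t carton top 867 z 54.1 ctr [557.2 250.2] mean [556.3 248.7] size [94.2 59.8] yaw -4.4
t grip 178 z 94.5 ctr [513.5 250.4] mean [513.2 249.6] size [60.2 17.3] yaw -4.4
s cap 83 z 159.8 ctr [393.7 109.1] mean [391.6 106.8] size [21.5 22.9] yaw -26.8
s cap 84 z 159.7 ctr [390.8  25.7] mean [389.   24.9] size [19.4 21.5] yaw 3.1
s cap 99 z 159.4 ctr [ 384.5 -271.2] mean [ 383.  -273.1] size [19.8 22.9] yaw 41.6
s carton top 196 z 53.3 ctr [552.8 248.1] mean [557.2 233.7] size [94.1 61.6] yaw -4.0
[[-0.     0.997 -0.076]
 [ 0.    -0.076 -0.997]
 [-1.    -0.    -0.   ]]
(20, 38) 343 [512.49712046 245.29147059  29.65465695] ((517.4465942382812, 250.27078247070312), (139.11036682128906, 34.01842498779297), 87.2877426147461)
(84, 104) 184 [513.3397481  249.24460333  94.15485605] ((513.8911743164062, 250.7460174560547), (60.182220458984375, 18.052650451660156), 86.17756652832031)
(46, 62) 898 [556.7279781  247.02951646  54.15503086] ((546.8896484375, 248.8790740966797), (90.35665130615234, 83.93677520751953), 85.79779052734375)
```

View pics/t13b.png

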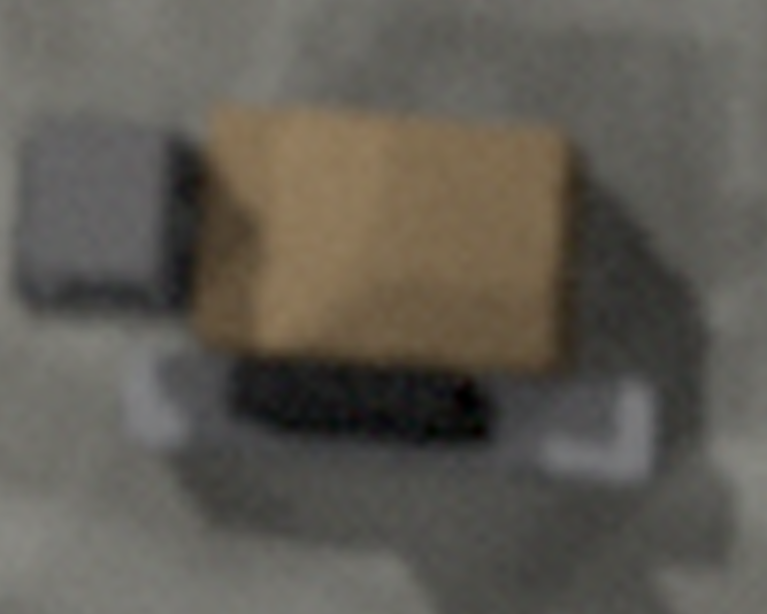

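View pics/s13.png

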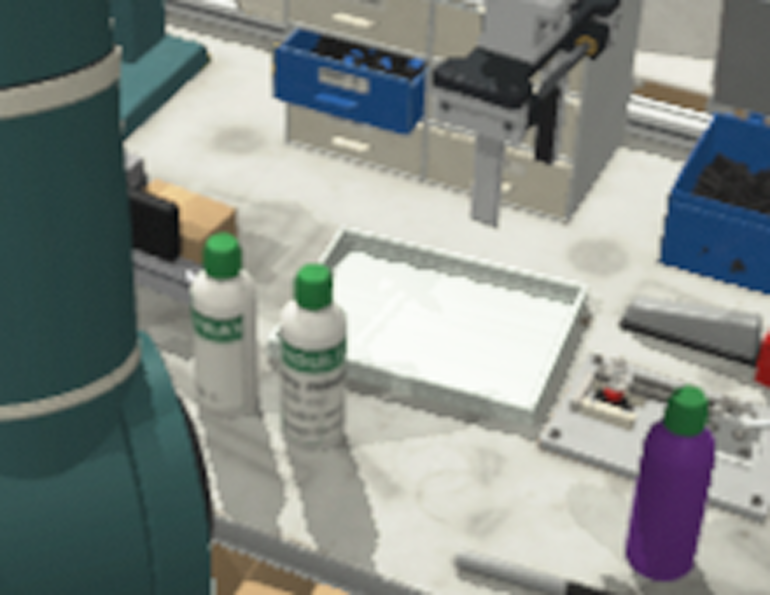

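Request:
arm_command(moves=[[[0,-3,-3.5,0,1],[0,-6,-7,0,1],[0,-9.7,-11.8,0,1],[0,-9.7,-11.8,0,1],[0,-9.7,-11.8,0,1],[0,-9.7,-11.8,0,1],[4,-9.7,-11.8,0,1],[8,-9.7,-11.8,0,1],[12,-9.7,-11.8,0,1],[14,-9.7,-11.8,0,1],[14.2,-9.7,-11.8,0,1],[14.2,-9.7,-11.8,0,1]]])

```text
time_s: 32.05
tcp_pos: [399.6, 27.3, 100.7]
tool_rot: [-0.481, -0.519, -0.479, 0.52]
wrist_force: [0.3, 0.1, 1.0]
gripper_width: 1.001
```

Request:
arm_command(moves=[[[0,0,-0.2,0,1],[0,0,-0.2,0,0.75],[0,0,-0.2,0,0.65],[0,0,-0.2,0,0.57],[0,0,-0.2,0,0.4],[0,0,-0.2,0,0.2],[0,0,-0.2,0,0],[0,0,-0.2,0,0],[-2,0,-0.2,0,0],[-5,0,-0.2,0,0],[-8,0,0,0,0],[-8,3,1,0,0],[-8,7,2.5,0,0],[-8,11,4,0,0],[-8,15,5.3,0,0],[-8,17.3,6,0,0],[-8,17.3,6,0,0],[-8,17.3,6,0,0],[-5,17.3,6,0,0],[-3,17.3,6,0,0]]])

```text
time_s: 34.05
tcp_pos: [565.7, -43.4, 129.3]
tool_rot: [0.48, 0.519, 0.481, -0.519]
wrist_force: [-0.1, 0.9, -3.6]
gripper_width: 0.56
```

```bash
python3 chk.py 14
python3 - <<'E'
from h import *
s,R=tool();print(s["tcp_pos"],s["wrist_force"],s["gripper_width"]);print(R.round(3))
E
```

```text
34.15 [564.8 -43.5 128.5] [-0.6  0.3 -2.1]
t cap 118 z 165.1 ctr [ 395.  -266.6] mean [ 395.3 -265.5] size [22.2 23.7] yaw 2.3
t carton top 868 z 53.9 ctr [557.  250.5] mean [556.4 248.6] size [94.2 59.5] yaw -4.5
t grip 174 z 94.7 ctr [513.6 251. ] mean [513.3 249.7] size [60.5 17.6] yaw -4.9
s cap 81 z 159.6 ctr [393.3 107.9] mean [391.9 106.9] size [22.3 22.2] yaw 27.2
s cap 99 z 160.3 ctr [ 384.9 -272.8] mean [ 383.  -273.1] size [16.8 22.8] yaw 33.1
s carton top 199 z 53.4 ctr [553.7 247.5] mean [556.8 232.7] size [93.2 61.8] yaw -8.1
[564.81714256 -43.47704188 128.48712884] [-0.64136283  0.33907143 -2.10278486] 0.560860958599806
[[-0.004  0.997 -0.076]
 [ 0.    -0.076 -0.997]
 [-1.    -0.004 -0.   ]]
```

View pics/s14.png

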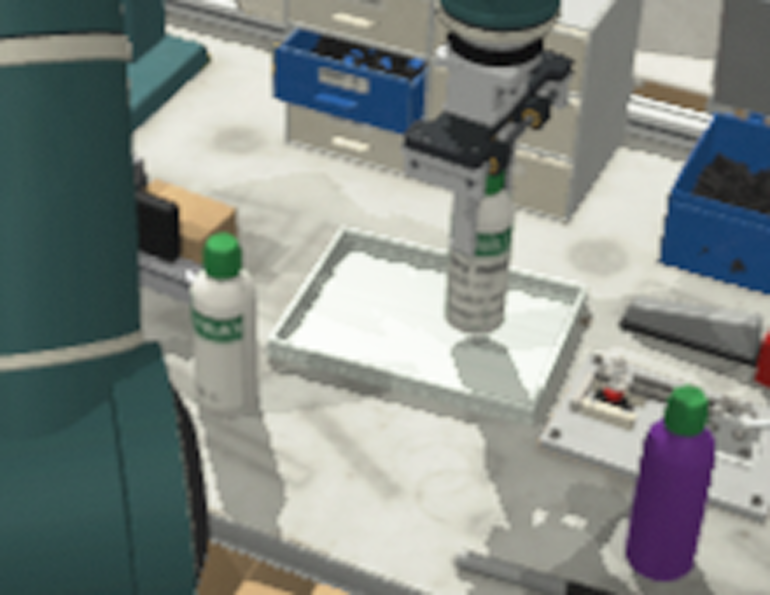

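Request:
arm_command(moves=[[[1,0,0,0,0],[1.8,0,0,0,0],[2.1,0,0,0,0],[2.2,0,0,0,0],[2.25,0,0,0,0],[2.25,0,0,0,0]]])

```text
time_s: 34.75
tcp_pos: [567.0, -44.6, 108.1]
tool_rot: [0.48, 0.519, 0.48, -0.519]
wrist_force: [-0.2, 0.2, -3.0]
gripper_width: 0.563
```

Request:
arm_command(moves=[[[0.1,0,0,0,0],[0.2,0,0,0,0],[0.25,0,0,0,0],[0.25,0,0,0,0]]])

```text
time_s: 35.15
tcp_pos: [566.9, -44.5, 105.5]
tool_rot: [0.48, 0.519, 0.48, -0.519]
wrist_force: [-0.9, -0.6, 0.8]
gripper_width: 0.56
```

Request:
arm_command(moves=[[[0,0,0,0,0.58],[0,0,0,0,0.65],[0,0,0,0,0.8],[0,0,0,0,1],[0,0,0,0,1],[-4,0,0,0,1],[-8,0,0,0,1],[-12,0,0,0,1],[-14,0,0,0,1],[-14,0,0,0,1],[-14,-4,-3,0,1],[-14,-8,-6,0,1],[-14,-12,-9.5,0,1],[-14,-16,-13,0,1],[-14,-17.7,-14.1,0,1],[-14,-17.7,-14.1,0,1],[-14,-17.7,-14.1,0,1],[-14,-17.7,-14.1,0,1]]])

```text
time_s: 36.95
tcp_pos: [400.8, 110.4, 245.2]
tool_rot: [0.481, 0.519, 0.482, -0.518]
wrist_force: [0.4, -0.1, 0.4]
gripper_width: 1.003
```

```bash
python3 chk.py 15
```

```text
37.05 [401.7 109.1 245.3] [ 0.2 -0.6 -0.7]
t cap 85 z 170.6 ctr [565.  -44.8] mean [564.5 -44.3] size [20.7 21.5] yaw -40.6
t cap 117 z 165.5 ctr [ 394.8 -267.4] mean [ 395.1 -265.4] size [22.4 23.5] yaw 0.6
t carton top 871 z 54.1 ctr [557.3 250.2] mean [556.5 248.7] size [94.4 60.4] yaw -4.6
t grip 181 z 94.5 ctr [513.5 250.7] mean [513.3 249.3] size [59.9 17.5] yaw -3.9
s cap 64 z 164.2 ctr [555.1 -48.8] mean [555.6 -49.2] size [20.3 21.5] yaw 7.6
s cap 83 z 159.0 ctr [393.7 108.1] mean [391.3 106.6] size [21.6 22.3] yaw 28.6
s cap 103 z 159.6 ctr [ 386.  -271.7] mean [ 382.9 -273. ] size [22.2 23.1] yaw 32.6
s carton top 141 z 53.7 ctr [549.5 225.5] mean [549.8 220. ] size [44.4 61.4] yaw -5.4
```

View pics/s15.png

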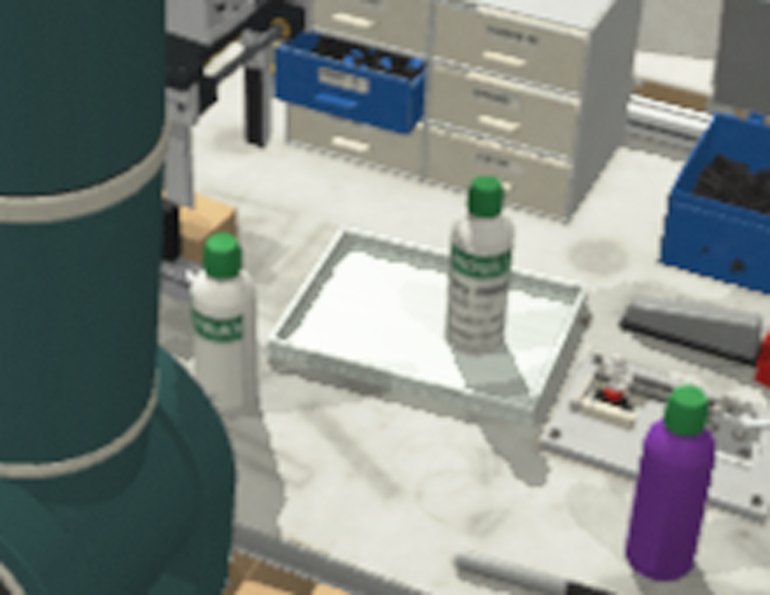

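Request:
arm_command(moves=[[[4,0,0,0,1],[8,0,0,0,1],[12,0,0,0,1],[14,0,0,0,1],[14.4,0,0,0,1],[14.4,0,0,0,1],[14.4,0,0,0,0.75],[14.4,0,0,0,0.65],[14.4,0,0,0,0.57],[14.4,0,0,0,0.4],[14.4,0,0,0,0.2],[14.4,0,0,0,0],[14.4,0,0,0,0],[14.4,0,0,0,0]]])

```text
time_s: 38.45
tcp_pos: [401.3, 109.8, 101.5]
tool_rot: [0.48, 0.519, 0.48, -0.519]
wrist_force: [-1.5, 0.5, 7.1]
gripper_width: 0.562
```

Request:
arm_command(moves=[[[-2,0,0,0,0],[-5,0,0,0,0],[-8,0,0,0,0],[-8,3,1,0,0],[-8,7,2.5,0,0],[-8,11,4,0,0],[-8,15,5.3,0,0],[-8,16.4,6.1,0,0],[-8,16.4,6.1,0,0],[-8,16.4,6.1,0,0],[-5,16.4,6.1,0,0],[-3,16.4,6.1,0,0],[-1.5,16.4,6.1,0,0],[-1,16.4,6.1,0,0],[-1,16.4,6.1,0,0]]])

```text
time_s: 39.95
tcp_pos: [559.8, 36.6, 111.3]
tool_rot: [-0.48, -0.519, -0.481, 0.519]
wrist_force: [0.2, 0.9, -1.8]
gripper_width: 0.566
```

```bash
python3 chk.py 16
```

```text
40.05 [560.4  36.4 112.2] [-0.3  0.2 -1.4]
t cap 121 z 165.3 ctr [ 395.1 -267.2] mean [ 395.  -265.4] size [22.2 24.3] yaw 2.7
t carton top 862 z 54.1 ctr [557.  249.6] mean [556.3 248.3] size [93.3 59.8] yaw -4.8
t grip 174 z 94.4 ctr [513.4 250.6] mean [513.  249.9] size [60. 17.] yaw -3.9
s cap 65 z 164.0 ctr [557.1 -49.1] mean [555.3 -49.4] size [20.2 20.7] yaw 21.4
s cap 103 z 159.7 ctr [ 385.6 -271.3] mean [ 383.  -272.9] size [21.2 22.8] yaw 37.0
s carton top 210 z 53.2 ctr [564.5 236.7] mean [556.  232.9] size [102.5  61.1] yaw -38.3
s grip 68 z 92.5 ctr [508.9 250.6] mean [505.2 252.6] size [56.9 23.6] yaw -5.3
```

View pics/s16.png

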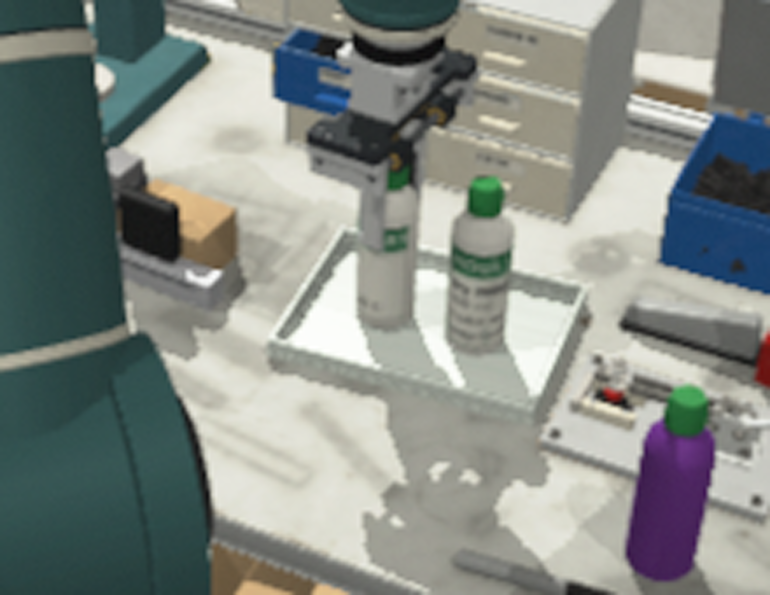

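Request:
arm_command(moves=[[[0.3,0,0,0,0],[0.45,0,0,0,0],[0.5,0,0,0,0],[0.5,0,0,0,0]]])

```text
time_s: 40.45
tcp_pos: [560.1, 36.3, 106.6]
tool_rot: [0.48, 0.519, 0.48, -0.519]
wrist_force: [-0.5, 0.8, 1.1]
gripper_width: 0.56
```

Request:
arm_command(moves=[[[0.04,0,0,0,0],[0.04,0,0,0,0.58],[0.04,0,0,0,0.65],[0.04,0,0,0,0.8],[0.04,0,0,0,1],[0.04,0,0,0,1],[-4,0,0,0,1],[-8,0,0,0,1],[-12,0,0,0,1],[-15,0,0,0,1],[-15,-1,4.5,0,1],[-15,-2,9,0,1],[-15,-3,13.5,0,1],[-15,-4,18,0,1],[-15,-5,23,0,1],[-15,-6,28,0,1],[-15,-7,33,0,1],[-15,-8,38,0,1],[-15,-8,39,0,1],[-15,-8,39,0,1]]])

```text
time_s: 42.45
tcp_pos: [448.8, -349.0, 256.4]
tool_rot: [-0.479, -0.52, -0.479, 0.52]
wrist_force: [0.6, -0.1, -0.7]
gripper_width: 0.999
```

```bash
python3 chk.py 17;python3 - <<'E'
from h import *
t=cams.camera("top");W=cloud(t)
save("t17b",ortho(t,460,620,150,350,42,.3),1.15)
for n,a in dict(tape=(50,75,350,430,320,430),stap=(25,50,620,700,-330,-120)).items():
  for C in (W,np.load("c0.npz")["W"]):
    P=rect(C,*a);print(n,len(P),P.mean(0).round(1))
E
```

```text
42.55 [ 450.3 -346.1  256.2] [-0.5  0.4  0.1]
t cap 86 z 170.8 ctr [564.6 -44.4] mean [564.5 -44.4] size [22.4 19.9] yaw -1.6
t cap 81 z 171.6 ctr [558.8  38.5] mean [558.4  38. ] size [20.6 20.6] yaw -41.4
t cap 121 z 165.2 ctr [ 395.1 -267. ] mean [ 395.1 -265.5] size [22.2 23.2] yaw 3.9
t carton top 868 z 54.1 ctr [557.1 249.7] mean [556.6 248.5] size [93.1 59.7] yaw -4.5
t grip 177 z 94.5 ctr [513.8 250.6] mean [513.4 249.6] size [59.7 17.6] yaw -4.0
s cap 62 z 163.5 ctr [551.5  35.2] mean [549.  34.] size [17.7 18.4] yaw 26.7
s cap 62 z 164.2 ctr [557.3 -48.9] mean [555.3 -49.1] size [19.  20.8] yaw 24.5
s cap 100 z 159.0 ctr [ 384.9 -272.3] mean [ 383.1 -273. ] size [19.3 23.9] yaw 37.0
s carton top 67 z 52.7 ctr [557.8 210.7] mean [558.3 212.5] size [59.6 26.1] yaw 16.9
tape 338 [395.9 381.8  61.3]
tape 334 [395.8 382.1  61.4]
stap 521 [ 659.4 -248.7   35.7]
stap 512 [ 659.6 -248.7   35.7]
```

View pics/t17.png

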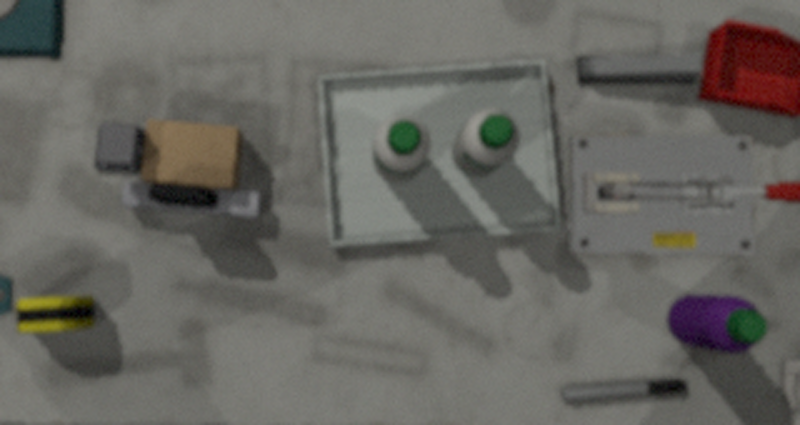

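View pics/s17.png

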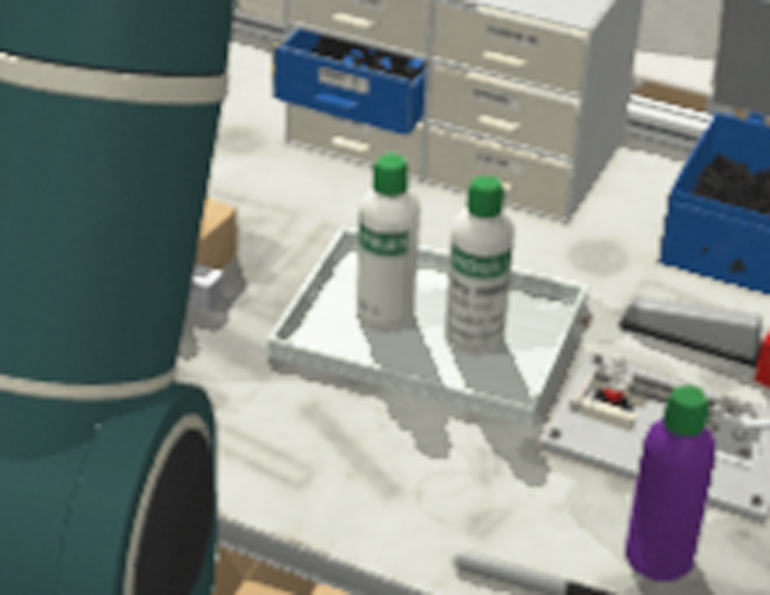

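View pics/t17b.png

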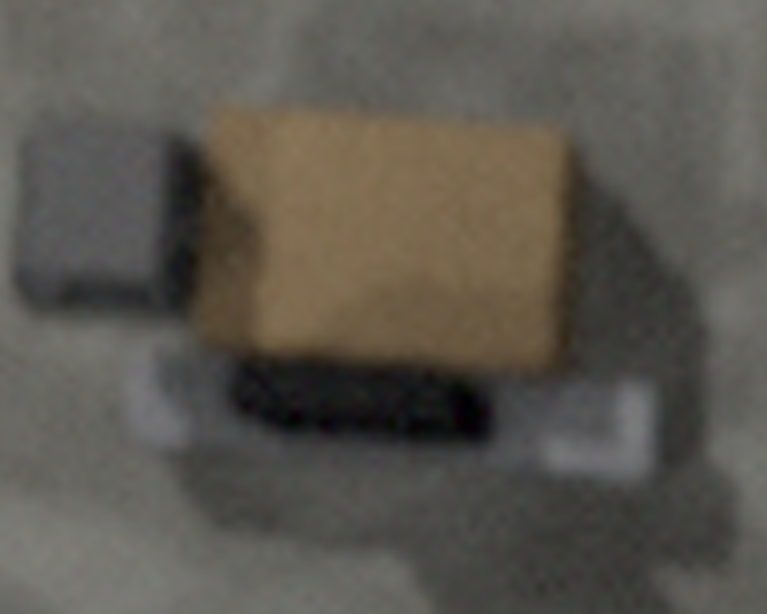

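```bash
python3 - <<'E'
from h import *
print(order.hand_in())
E
python3 chk.py 18
```

```text
the job is handed in; nothing more can be done
None
the job is handed in; nothing more can be done
```

The job is handed in, at about 43 s of the 210 s allowed. Only two cans were present, and no knock showed in any of the pictures. `hand_in` gave no verdict, and no picture could be taken afterwards.

I stood both cans on the open bench and set the carton end-on against the stop, pushing until I read about 10 N of contact. The straightedge then went flush along the carton's front long side, and both cans went back into the tray.

The last pictures, taken just before hand-in, showed:
- **Carton:** its top was at 54 mm, so it is flat on the bench. Its yaw was −4.5° against about −4.4° for the stop, it was centred to about 1 mm, and it had not moved since contact. I did not see the lever directly; that it is pressed follows from the contact and the carton's position.
- **Straightedge:** its middle was about 43.5 mm from the carton's and within about 4 mm of it along the side. It was parallel to within about 0.5°.
- **Cans:** both stood upright, with caps at 171 mm, so they are on the tray floor. By my estimate they are within about 45 mm of the tray centre.
- **Stapler and tape measure:** both were within 0.5 mm of where they started.
- **Robot:** the arm was clear of everything.

One disagreement remained: the scene camera read x about 5 mm lower than the top camera. The robot's own readings fell between the two and nearer the top camera, so I relied on the top camera and on contact.

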